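Tip a machine roller into the rinse station through its slotted cover

ROBOT

A 7-joint arm with a two-finger parallel gripper is mounted at the origin on the work surface. World frame = base frame: x ahead of the robot, y to its left, z up, the work surface at z = 0. Lengths are in m, angles in rad, forces in N, time in s.
With the tool pointing down it reaches from about 0.425 to 0.925 m from the base axis. Payload 6.8 kg.
Tool frame: the origin (TCP) lies midway between the tips of the shut fingers; the grasp point (between the pads) lies 19 mm behind it; y points along the fingers, z is the direction in which the jaws open and shut, and the axes are right-handed (so a half turn about y gives the same grasp; the last joint's range is limited). The gripper opens to 85 mm and grips with 20 to 120 N. Pads are 22 mm wide; open, the fingers measure 114 mm over their backs; the gripper's body (76 mm by 85 mm) begins 54 mm behind the grasp point. The pads swing forward as they close: fully open they stand 13 mm farther back than shut.
Start: joints at [1.106, 0.477, 0.022, 1.555, -0.011, 1.109, -0.083], TCP at [0.236, -0.633, 0.231] pointing down, gripper open.
Joint ranges: [-2.96, 2.96], [-0.34, 2.1], [-1.41, 1.46], [0.24, 2.44], [-1.37, 4.51], [0.17, 1.92], [-2.96, 2.96]. Speed limits (rad/s): [2.39, 2.39, 3.14, 3.14, 3.14, 3.14, 3.14].

INTERFACE

Orientations are given as a unit quaternion [w, x, y, z].
In Python, from station import bot gives the robot as it stands. The module is installed in compiled form; this text tells all that it offers.
- The arm moves only by the shell command python3 -m crank 'ROWS' [FORCE]. ROWS is JSON, a list of rows, each an object with "linear": the shift along the tool's x, y, z in m, a list of three; "dr": the turn, a rotation vector about the tool's x, y, z in degrees, a list of three; "hand": the gripper command: -1 is shut, 1 is fully open, values between are in proportion. A call has 1 to 10 rows; each row is the pose to reach, as a shift and turn from the pose commanded when the call began, along the tool's axes at that moment; what a row does not reach only later rows make up. A row lasts 1/12 s, in which the tool goes at most 41.7 mm and 7.16 degrees, less where a joint would pass 70% of its speed; a pose out of reach is approached as far as the arm can. A call with a gripper value outside its range is refused whole. The fingers move at their own pace and stop on an object; FORCE is the grip in N (left out, the last holds). Time passes only in rows, so rows that repeat a pose let the fingers close. It gives the time, the measured TCP pose, the force and the opening at its end, in the units of the state.
- bot.get_obs(): the state, without advancing time (a new reading comes with each control period).
- bot.read_camera(name): name is "scene" or "top" or "wrist"; returns the picture (384x512x3 uint8, blue, green, red); there is no depth.
- bot.camera_params(name): a dict with "K" (3x3 intrinsics, pixels), "R" (3x3) and "t" (3): a world point X has camera coordinates R X + t; the wrist camera has in their place "hand_eye" (4x4, takes a point from camera to tool coordinates, whose origin is the TCP and whose axes are the tool frame's). Camera axes: x right, y down, z forward; pixel columns grow to the right and rows downward; lengths in m; the calibration is good to about 2 mm. The wrist camera is an equidistant fisheye: a pixel r from the principal point sees the ray r / f radians off the axis. A picture is of the moment at which its call begins: read the wrist's pose just before it. camera_params takes no time and is no camera call.
- bot.hand_in(): hands the job in, once; it reports no verdict.
Trained networks look in the newest picture that a camera, given by its name, has taken for a name from the list of things; names that differ only in an ending like _2 or _b are one class to them, and where a whole thing is asked for, a point or a joint stands for the part that bears it (a point fixed in the world has none). Each returns a list of dicts, best first, with "score" (0 to 1); they miss things now and then, are a little off and sometimes report something else, mostly with a low value. They report only what shows in the picture. A call takes as long as a camera call. They do not tell look-alikes from the thing itself.
- bot.search_frame(camera, target): "extent" ([left, top, right, bottom] in pixels, round what is visible of it).
- bot.cut_out(camera, target): "pixels" (384x512 bool, what is visible of it) and "extent" ([left, top, right, bottom] in pixels, round what is visible of it).
- bot.place_of(camera, target): "xy" ([column, row] in pixels: a listed point, or the origin of a listed thing).
The state is a dict: "t": time; "q": joint angles; "joint_vel": joint speeds; "joint_torque": joint torques, N m; "eef_pos": TCP position; "tool_rot": TCP orientation; "contact_force": force on the tool from outside, world axes, zero at the start; "torque": the same for the moment, N m; "gripper_width": opening from 0.0 (shut) to 1.0 (fully open).
Only numpy, scipy, OpenCV 4.12 (cv2) and the standard library are available. Lean on these libraries where they do the work, as an engineer would, in place of code of your own. Each camera call takes 0.05 s, during which the arm holds its last target. There are 200 camera calls.

TASK

Take the loaded boat by its black grip, lift it up off the two hooks of its stand and, keeping it level so the roller stays in it, slide its trough nose first right through the slot in the upright cover plate of the rinse station. Tip it sideways in there until the roller rolls out onto the tray, turn it level again and draw it straight back out, without ever letting the boat touch the cover plate. Then hang the empty boat back on the two hooks the way it hung before, and leave the grease tin, the thread cone and the screwdriver where they are.

Things in the scene. Friction and masses are not known exactly. Their poses are not given: they have to be found in the camera images.
- boat_grip (a point): Centre of the boat's black grip block, 50 long, 14 wide, 24 high. Axes: x along the bar to the nose, z up. An 8 mm square steel bar runs through this point from x -75 to +105 mm; a 24 mm round knob ends it (x -89 to -75), the trough begins at x +105. Boat 0.25 kg plus roller; balances within 15 mm of the grip's centre. At the start the bar lies in both hooks.
- boat_well (a point): Middle of the boat's aluminium trough, 135 ahead of and 8 below the grip's centre; axes as the grip's. Trough: x 105 to 165 from the grip's centre, 56 wide, from 19 to 3 below the bar's axis (rear wall up to the bar). Its sides flare up from a V bottom at 25 degrees, so the roller runs out over a side only when the boat is rolled well beyond that about its bar (about 45).
- roller_center (a point): Centre of the plain steel roller, 20 diameter, 36 long (its shaft ends stand out 0.5 mm), 28 to 46 g; its x axis is its own axis. At the start it lies along the boat in the V of the trough, its top 5 mm above the bar's axis.
- cover: The upright aluminium cover plate of the rinse station: 220 wide, 190 high, 3 thick, fixed. Origin in the middle of its slot, 120 above the bench; x points level through the slot into the station, y along the slot, z up. The slot is a level opening 80 wide (y) and 40 high (z). Behind it is a chamber 150 deep and 214 wide inside, under a clear roof 190 above the bench.
- tray_floor (a point): Middle of the rinse station's steel tray floor, inside behind the cover plate, 45 above the bench and 78 behind the slot (x of the cover); side walls rise to 105 and the far wall to 90 above the bench. Axes as the cover's.
- hooks (a point): Point on fixed stand, 170 above bench, where the grip's centre hangs at the start (within 6 mm); x as the hanging boat's x, z up. Hooks at x -50 and +50: 8 mm round arms along y, tops 166 above bench, on which the bar rests between a post at y -18 (top 186) and an upturned tip at y +18 (top 184); free gap 28. The bar must rise 25 to come free. Base plate 170 x 60 x 12.
- grease_tin: Bystander: small round metal tin, 52 diameter, 36 high, standing; origin at the centre of its underside.
- thread_cone: Bystander: grey thread cone, 60 diameter, 115 high, standing; origin at the centre of its underside.
- screwdriver: Bystander: blue-handled screwdriver, 170 long, lying on the bench; its x axis runs along it.
Not all that is in view belongs to the job. There is more than one size of the part that bears roller_center; the job needs the smallest.

How it is judged:
By the outcome, as a careful person would: the job done as asked, in the order asked, and still so for the second after the job is handed in, with the robot touching nothing.
It also fails if it takes over 62 s, if anything falls off the work surface, if the arm or the gripper's body presses on something with over 40 N, if the wrist force passes 120 N, or if a joint passes its speed limit or range.

## Working session

There is one attempt and no reset: what is moved stays moved. The work goes in short steps, Python scripts to look and compute and a shell command to move; the robot and the scene stay as the last step left them, time stands still between calls to the robot, and variables do not carry over. Pictures are saved under pics/ and viewed, about 8 in all and at most 12, crops included, and the job is handed in when it is done.

```bash
mkdir -p pics
cat > h.py <<'E'
import numpy as np, cv2
from scipy.spatial.transform import Rotation as Ro
from station import bot
def rot(q): return Ro.from_quat([q[1],q[2],q[3],q[0]])
def ray(cam,px):
    p=bot.camera_params(cam); K=np.array(p['K'])
    if cam=='wrist':
        o=bot.get_obs(); T=np.array(p['hand_eye'])
        x=(px[0]-K[0,2])/K[0,0]; y=(px[1]-K[1,2])/K[1,1]; r=np.hypot(x,y)+1e-12
        d=np.array([x/r*np.sin(r),y/r*np.sin(r),np.cos(r)])
        R=rot(o['tool_rot']).as_matrix()
        return R@T[:3,3]+np.array(o['eef_pos']), R@T[:3,:3]@d
    R=np.array(p['R']);t=np.array(p['t'])
    d=R.T@np.linalg.inv(K)@np.array([px[0],px[1],1.]); return -R.T@t, d/np.linalg.norm(d)
def onz(cam,px,z):
    c,d=ray(cam,px); return c+d*(z-c[2])/d[2]
def tri(rs):
    A=np.zeros((3,3));b=np.zeros(3)
    for c,d in rs:
        P=np.eye(3)-np.outer(d,d);A+=P;b+=P@c
    x=np.linalg.solve(A,b); return x,[float(np.linalg.norm((np.eye(3)-np.outer(d,d))@(x-c))) for c,d in rs]
def proj(cam,X):
    p=bot.camera_params(cam);v=np.array(p['R'])@X+np.array(p['t']);v=np.array(p['K'])@v;return v[:2]/v[2]
E
python3 - <<'E'
from h import *
np.set_printoptions(precision=4,suppress=True)
o=bot.get_obs();print(o)
ims=[]
for c in('scene','top','wrist'):
    im=bot.read_camera(c);ims.append(im)
    for n in('boat_grip','boat_well','roller_center','cover','tray_floor','hooks','grease_tin','thread_cone','screwdriver'):
        r=bot.place_of(c,n)
        print(c,n,[(np.round(a['xy'],1).tolist(),round(a['score'],2)) for a in r[:4]])
    print(bot.camera_params(c))
    cv2.imwrite(f'pics/{c}0.png',im)
cv2.imwrite('pics/st0.png',cv2.resize(np.vstack(ims[:2]),(800,1200))[:, :])
E
```

```text
{'t': 0.0, 'q': array([ 1.1059,  0.4778,  0.0224,  1.5565, -0.0115,  1.1093, -0.0831]), 'joint_vel': array([-0.0001,  0.0003,  0.0003, -0.0003,  0.0007, -0.0019, -0.0002]), 'joint_torque': array([  0.0002, -59.6457,   1.6076, -28.1198,   0.0123,   0.0094,
         0.    ]), 'eef_pos': array([ 0.2355, -0.6319,  0.2303]), 'tool_rot': array([ 0.1253, -0.1256,  0.6965, -0.6952]), 'contact_force': array([ 0.4824, -0.3435,  0.3838]), 'torque': array([-0.0005,  0.0054, -0.0093]), 'gripper_width': 0.9997892409593766}
scene boat_grip [([140.0, 231.1], 0.6)]
scene boat_well [([203.5, 198.7], 0.58)]
scene roller_center [([224.6, 300.0], 0.86), ([246.2, 218.0], 0.77)]
scene cover [([291.4, 125.8], 0.88)]
scene tray_floor [([302.3, 125.9], 0.74)]
scene hooks []
scene grease_tin [([285.7, 239.0], 0.96), ([141.8, 232.4], 0.41)]
scene thread_cone [([266.6, 267.6], 0.81), ([207.2, 198.9], 0.64)]
scene screwdriver []
{'K': array([[369.238 ,   0.    , 254.5992],
       [  0.    , 369.238 , 187.2911],
       [  0.    ,   0.    ,   1.    ]]), 'R': array([[ 0.7561,  0.6544,  0.0089],
       [ 0.5421, -0.6
[... 543 characters left out ...]
 189.026 ],
       [  0.    ,   0.    ,   1.    ]]), 'R': array([[-0.0267, -0.9994, -0.0223],
       [-0.9849,  0.0301, -0.1705],
       [ 0.1711,  0.0174, -0.9851]]), 't': array([-0.0287,  0.5691,  0.8072])}
wrist boat_grip []
wrist boat_well []
wrist roller_center []
wrist cover []
wrist tray_floor []
wrist hooks []
wrist grease_tin []
wrist thread_cone []
wrist screwdriver []
{'K': array([[297.3186,   0.    , 257.0175],
       [  0.    , 297.3186, 189.8003],
       [  0.    ,   0.    ,   1.    ]]), 'hand_eye': array([[ 0.0002,  0.9638,  0.2666, -0.0677],
       [-0.001 , -0.2666,  0.9638, -0.1429],
       [ 1.    , -0.0004,  0.001 ,  0.0005],
       [ 0.    ,  0.    ,  0.    ,  1.    ]])}
```

View pics/scene0.png

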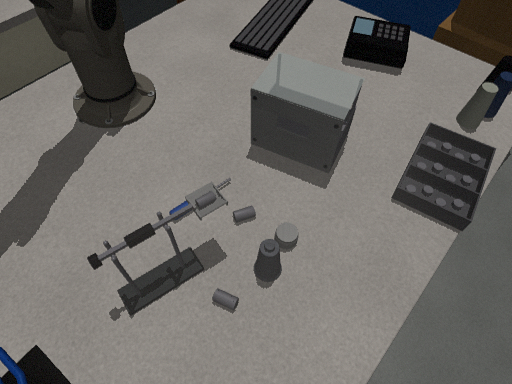

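View pics/top0.png

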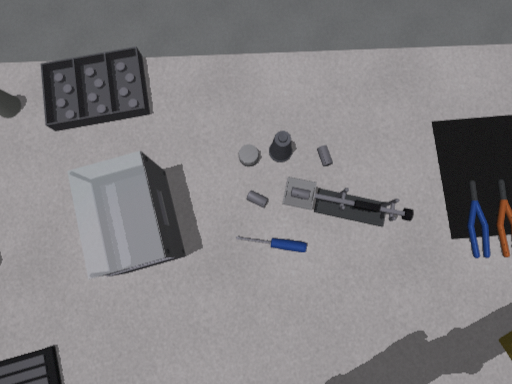

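Run:
```python
from h import *
np.set_printoptions(precision=4,suppress=True)
P={'grip':((140.0,231.1),(364.4,203.4)),'well':((203.5,198.7),(298.9,192.3)),'cover':((291.4,125.8),(160.6,205.1)),'tin':((285.7,239),(245.4,155.7)),'cone':((266.6,267.6),(280.4,151.7))}
for k,(s,t) in P.items(): print(k,tri([ray('scene',s),ray('top',t)]))
for n,px,z in(('grip',(364.4,203.4),.17),('well',(298.9,192.3),.162),('knob',(408,214),.17),('scr',(272.4,242.5),.012)): print(n,onz('top',px,z))
print('grip scene',onz('scene',(140,234),.17),'well',onz('scene',(203.5,198.7),.162))
s=cv2.imread('pics/scene0.png');t=cv2.imread('pics/top0.png')
a=cv2.resize(s[40:180,230:380],None,fx=4,fy=4,interpolation=2)
b=cv2.resize(t[140:290,60:200],None,fx=3.73,fy=3.73,interpolation=2)
h=560
cv2.imwrite('pics/c1.png',np.clip(1.6*cv2.resize(a,(600,560)).astype(float),0,255)); cv2.imwrite('pics/c2.png',np.clip(1.6*cv2.resize(b,(560,600)).astype(float),0,255))
```

```text
grip (array([ 0.5087, -0.2645,  0.1824]), [0.0016852469303845687, 0.0016852469303845043])
well (array([ 0.5362, -0.1395,  0.1681]), [0.00284943452915416, 0.0028494345291541698])
cover (array([0.5234, 0.1528, 0.127 ]), [0.003332341556337971, 0.0033323415563379574])
tin (array([ 0.6613, -0.0268, -0.0023]), [0.004018398435425047, 0.0040183984354250964])
cone (array([ 0.6709, -0.1127,  0.0014]), [0.0005204868656275398, 0.0005204868656276206])
grip [ 0.5111 -0.2666  0.17  ]
well [ 0.5388 -0.1378  0.162 ]
knob [ 0.4873 -0.3509  0.17  ]
scr [ 0.4424 -0.0844  0.012 ]
grip scene [ 0.5046 -0.2673  0.17  ] well [ 0.5312 -0.1395  0.162 ][ WARN:0@0.481] global loadsave.cpp:1063 imwrite_ Unsupported depth image for selected encoder is fallbacked to CV_8U.
```

View pics/c1.png

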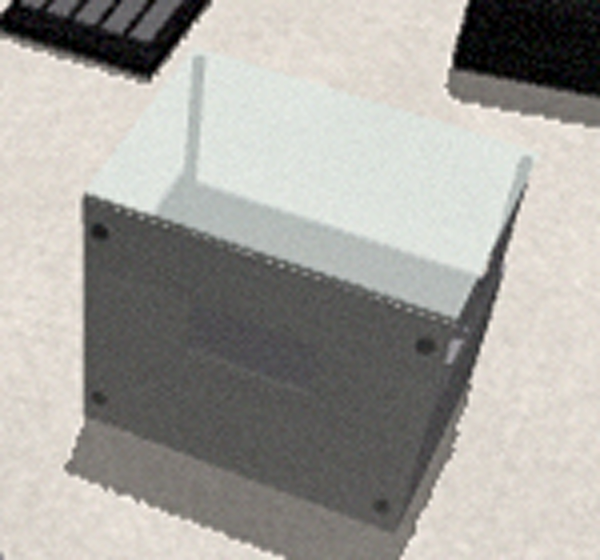

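View pics/c2.png

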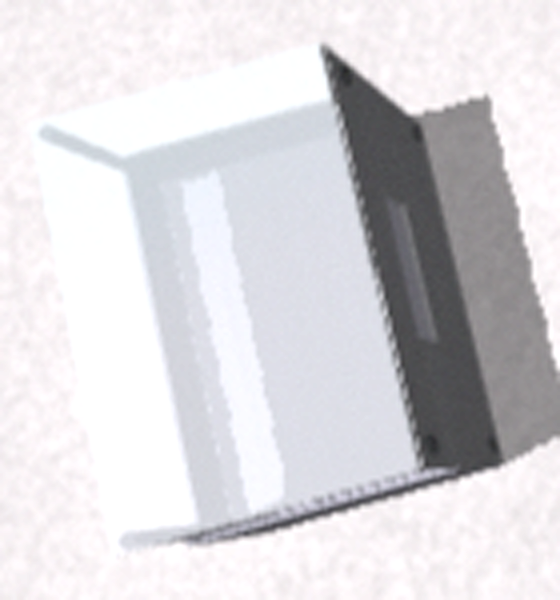

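```bash
cat > fitc.py <<'E'
from h import *
from scipy.optimize import least_squares
np.set_printoptions(precision=4,suppress=True)
C=lambda y,z:(-.0015,y,z-.12)
L=[('scene',(250.75,88.75),C(.11,.19)),('scene',(345,122.5),C(-.11,.19)),('scene',(251.75,144.5),C(.11,0)),('scene',(328.75,172.5),C(-.11,0)),
('scene',(277.5,116.2),C(.04,.14)),('scene',(309.5,126.2),C(-.04,.14)),('scene',(307.5,137),C(-.04,.1)),('scene',(276.7,127),C(.04,.1)),
('top',(140.75,151.25),C(-.11,.19)),('top',(165.5,257),C(.11,.19)),('top',(163.75,168.75),C(-.11,0)),('top',(185,255.5),C(.11,0)),
('top',(157,190.75),C(-.04,.14)),('top',(162,190.75),C(-.04,.1)),('top',(169.5,225.5),C(.04,.1)),('top',(163.75,224.5),C(.04,.14))]
def fit(L):
    def f(p,full=False):
        R=Ro.from_euler('z',p[2]).as_matrix();o=np.array([p[0],p[1],.12])
        return np.concatenate([proj(c,R@np.array(b)+o)-a for c,a,b in L])
    r=least_squares(f,[.52,.15,1.5],loss='soft_l1');return r.x,f(r.x).reshape(-1,2)
for s in(L,[l for l in L if l[0]=='scene'],[l for l in L if l[0]=='top']):
    x,e=fit(s);print(x,np.degrees(x[2]));print(e.round(1).tolist())
E
python3 fitc.py
python3 - <<'E'
from h import *
o=bot.get_obs();R=rot(o['tool_rot']).as_matrix();print(R.round(3))
E
```

```text
[0.5224 0.1556 1.8183] 104.17902535100797
[[-0.1, 0.2], [-1.3, -1.4], [-1.1, 0.3], [-0.6, 2.3], [0.1, -1.0], [0.2, 0.5], [-0.1, 1.6], [-0.1, 0.3], [-0.5, -0.6], [-0.4, 0.1], [1.4, 2.4], [0.8, 0.4], [-1.7, -3.1], [-1.5, 0.0], [-0.8, -0.2], [0.1, -0.6]]
[0.5221 0.1573 1.8305] 104.87757422545634
[[0.1, 0.1], [-0.8, -2.3], [-1.0, 0.2], [-0.1, 1.5], [0.4, -1.3], [0.6, -0.1], [0.3, 1.1], [0.1, 0.0]]
[0.522  0.1547 1.8149] 103.98448562692198
[[0.1, -0.5], [-0.1, 0.4], [1.9, 2.5], [1.0, 0.6], [-1.3, -2.9], [-1.1, 0.2], [-0.4, -0.0], [0.4, -0.4]]
[[-0.937  0.     0.349]
 [-0.349 -0.    -0.937]
 [ 0.    -1.     0.   ]]
```

```bash
cat >> h.py <<'E'
def goal(grasp,head,roll=0,pitch=0,off=.019):
    """tool x points to heading head+180 (deg, head=boat nose); roll about boat x; grasp point = boat grip centre. prints rows target"""
    B=Ro.from_euler('ZYX',[head,pitch,roll],degrees=True).as_matrix()
    T=B@np.array([[-1,0,0],[0,0,1],[0,-1,0]]).T  # columns filled below
    T=np.column_stack([-B[:,0],-B[:,2],np.cross(B[:,0],B[:,2])])
    tcp=np.array(grasp)+T[:,1]*off
    o=bot.get_obs();R=rot(o['tool_rot']).as_matrix()
    lin=R.T@(tcp-o['eef_pos']);dr=Ro.from_matrix(R.T@T).as_rotvec(degrees=True)
    print('t',round(float(o['t']),2),'tcp',np.round(o['eef_pos'],4),'q',np.round(o['q'],2),'w',round(o['gripper_width'],3),'F',np.round(o['contact_force'],1))
    print('lin',np.round(lin,4).tolist(),'dr',np.round(dr,2).tolist())
E
python3 -c "
from h import *
goal([.508,-.266,.31],78)"
```

```text
t 1.5 tcp [ 0.2358 -0.6325  0.2313] q [ 1.11  0.48  0.02  1.56 -0.01  1.11 -0.08] w 0.999 F [ 0.6 -0.4  1. ]
lin [-0.3831, -0.0597, -0.2483] dr [-0.0, -57.56, 0.0]
```

```bash
python3 -m crank '[{"linear":[0,-0.04,0],"dr":[0,0,0],"hand":1},{"linear":[-0.04,-0.06,-0.025],"dr":[0,-6,0],"hand":1},{"linear":[-0.08,-0.06,-0.05],"dr":[0,-13,0],"hand":1},{"linear":[-0.11,-0.06,-0.075],"dr":[0,-20,0],"hand":1},{"linear":[-0.145,-0.06,-0.1],"dr":[0,-27,0],"hand":1},{"linear":[-0.18,-0.06,-0.12],"dr":[0,-33,0],"hand":1},{"linear":[-0.21,-0.06,-0.14],"dr":[0,-40,0],"hand":1},{"linear":[-0.24,-0.06,-0.16],"dr":[0,-46,0],"hand":1},{"linear":[-0.27,-0.06,-0.18],"dr":[0,-52,0],"hand":1},{"linear":[-0.3,-0.06,-0.2],"dr":[0,-57.6,0],"hand":1}]'
python3 -c "
from h import *
goal([.508,-.266,.31],78)
goal([.54,.067,.24],104)"
```

```text
t: 2.33
eef_pos: [0.4481, -0.3383, 0.2917]
tool_rot: [-0.447, 0.447, -0.548, 0.548]
contact_force: [0.9, -0.6, -0.5]
gripper_width: 0.994
t 2.33 tcp [ 0.4481 -0.3383  0.2917] q [ 0.79  0.26 -0.31  1.74  0.08  1.16  0.26] w 0.994 F [ 0.9 -0.6 -0.5]
lin [-0.0829, 0.0007, 0.0441] dr [-0.04, 0.38, 0.02]
t 2.33 tcp [ 0.4481 -0.3383  0.2917] q [ 0.79  0.26 -0.31  1.74  0.08  1.16  0.26] w 0.994 F [ 0.9 -0.6 -0.5]
lin [-0.4156, 0.0706, 0.0084] dr [-0.03, -25.62, 0.03]
```

```bash
python3 -m crank '[{"linear":[-0.04,0,0.022],"dr":[0,0.2,0],"hand":1},{"linear":[-0.0829,0.0007,0.0441],"dr":[0,0.38,0],"hand":1},{"linear":[-0.0829,0.0007,0.0441],"dr":[0,0.38,0],"hand":1},{"linear":[-0.0829,0.0007,0.0441],"dr":[0,0.38,0],"hand":1}]'
python3 - <<'E'
from h import *
np.set_printoptions(precision=4,suppress=True)
goal([.508,-.266,.31],78)
im=bot.read_camera('wrist');cv2.imwrite('pics/w1.png',im)
for n,z in(('boat_grip',.17),('boat_well',.162),('roller_center',.165),('hooks',.17)):
    for a in bot.place_of('wrist',n)[:3]: print(n,a['xy'],a['score'],onz('wrist',a['xy'],z))
E
```

```text
t: 2.67
eef_pos: [0.5101, -0.2637, 0.2908]
tool_rot: [0.446, -0.445, 0.549, -0.549]
contact_force: [0.6, -0.3, -0.4]
gripper_width: 1.004
t 2.67 tcp [ 0.5101 -0.2637  0.2908] q [ 0.66  0.28 -0.36  1.71  0.1   1.16  0.07] w 1.004 F [ 0.6 -0.3 -0.4]
lin [0.0027, -0.0002, -0.0016] dr [-0.06, 0.11, -0.11]
boat_grip [253.7, 189.6] 0.88 [ 0.5035 -0.2737  0.17  ]
boat_well [257.1, 47.6] 0.59 [ 0.5339 -0.1486  0.162 ]
roller_center [260.7, 48.1] 0.94 [ 0.5366 -0.1508  0.165 ]
roller_center [352.0, 108.4] 0.6 [ 0.6075 -0.2205  0.165 ]
roller_center [256.2, 5.7] 0.57 [ 0.5417 -0.1095  0.165 ]
hooks [257.9, 196.6] 0.67 [ 0.5048 -0.2828  0.17  ]
hooks [262.9, 47.7] 0.42 [ 0.5383 -0.1519  0.17  ]
```

View pics/w1.png

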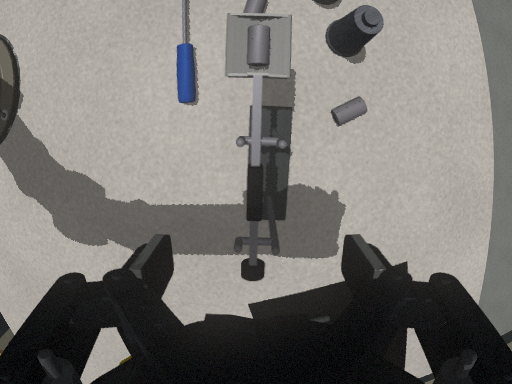

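Run:
```python
from h import *
np.set_printoptions(precision=4,suppress=True)
for n,px,z in(('g1',(255,167),.182),('g2',(254,219),.182),('bar',(257.5,90),.174),('bar2',(257,120),.174),('bar3',(253,236),.174),('knob',(252.3,265),.182),('tL',(227,45),.167),('tR',(292,45),.167),('tfront',(259.5,12.5),.167),('hk1L',(240,142),.186),('hk1R',(287,145),.184)):
    print(n,onz('wrist',px,z))
```

```text
g1 [ 0.5089 -0.2527  0.182 ]
g2 [ 0.4975 -0.2992  0.182 ]
bar [ 0.5253 -0.1885  0.174 ]
bar2 [ 0.5192 -0.214   0.174 ]
bar3 [ 0.492 -0.319  0.174]
knob [ 0.4853 -0.3457  0.182 ]
tL [ 0.5082 -0.1416  0.167 ]
tR [ 0.5643 -0.1539  0.167 ]
tfront [ 0.5429 -0.1176  0.167 ]
hk1L [ 0.5015 -0.2284  0.186 ]
hk1R [ 0.5395 -0.2396  0.184 ]
```

Run:
```python
from h import *
np.set_printoptions(precision=4,suppress=True)
print('tool',bot.get_obs()['eef_pos'])
print('rollerW',onz('wrist',(349.5,110.5),.012),'top',onz('top',(325,156),.012),'scene',onz('scene',(225.5,299.5),.012))
print('handleend W',onz('wrist',(187,101),.01),'top',onz('top',(305.5,246),.01))
print('junction W',onz('wrist',(185,44),.012),'top',onz('top',(272,242),.012))
for c in('scene','top'):
    im=bot.read_camera(c);cv2.imwrite(f'pics/{c}1.png',im)
t=cv2.imread('pics/top1.png')[100:300,220:440];s=cv2.imread('pics/scene1.png')[130:330,60:280]
cv2.imwrite('pics/c3.png',cv2.resize(np.hstack([t[:, :200],s[:,:200]]),(800,400),interpolation=2))
g=np.array(bot.get_obs()['eef_pos']);print(proj('top',g),proj('scene',g))
```

```text
tool [ 0.5062 -0.2703  0.2905]
rollerW [ 0.6524 -0.2321  0.012 ] top [ 0.6528 -0.2234  0.012 ] scene [ 0.6548 -0.2219  0.012 ]
handleend W [ 0.4268 -0.1696  0.01  ] top [ 0.432  -0.1637  0.01  ]
junction W [ 0.4428 -0.0871  0.012 ] top [ 0.4437 -0.0835  0.012 ]
[386.7007 196.5833] [119.252  197.9183]
```

View pics/c3.png

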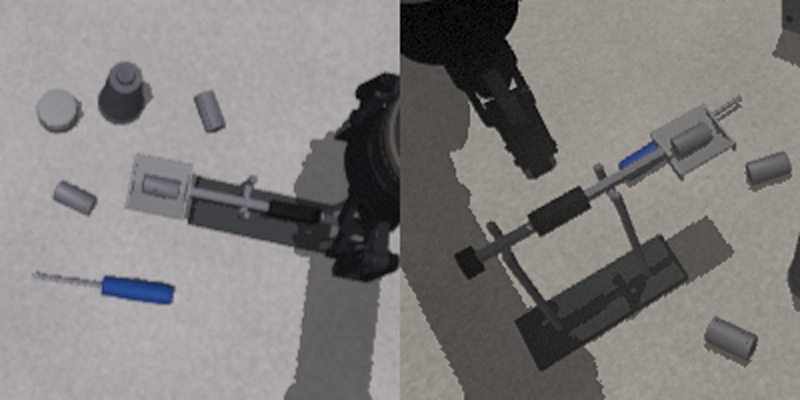

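Run:
```python
from h import *
goal([.545,.066,.25],104)
goal([.545,.066,.187],104)
```

```text
t 3.02 tcp [ 0.5065 -0.2699  0.2906] q [ 0.66  0.28 -0.35  1.71  0.1   1.16  0.07] w 0.998 F [-0.7  0.1  0.2]
lin [-0.3363, 0.0594, -0.035] dr [0.01, -26.49, 0.03]
t 3.02 tcp [ 0.5065 -0.2699  0.2906] q [ 0.66  0.28 -0.35  1.71  0.1   1.16  0.07] w 0.998 F [-0.7  0.1  0.2]
lin [-0.3363, 0.1224, -0.035] dr [0.01, -26.49, 0.03]
```

```bash
python3 -m crank '[{"linear":[-0.04,0,-0.004],"dr":[0,-3,0],"hand":1},{"linear":[-0.08,0,-0.008],"dr":[0,-6,0],"hand":1},{"linear":[-0.12,0,-0.012],"dr":[0,-9,0],"hand":1},{"linear":[-0.16,0,-0.016],"dr":[0,-12,0],"hand":1},{"linear":[-0.2,0.01,-0.02],"dr":[0,-15,0],"hand":1},{"linear":[-0.24,0.03,-0.025],"dr":[0,-18,0],"hand":1},{"linear":[-0.275,0.05,-0.03],"dr":[0,-21,0],"hand":1},{"linear":[-0.305,0.075,-0.035],"dr":[0,-24,0],"hand":1},{"linear":[-0.3363,0.1,-0.035],"dr":[0,-26.5,0],"hand":1},{"linear":[-0.3363,0.1224,-0.035],"dr":[0,-26.5,0],"hand":1}]'
python3 - <<'E'
from h import *
goal([.545,.066,.187],104)
for r in (-15,-35,-58): goal([.545,.066,.187],104,roll=r)
E
```

```text
t: 3.85
eef_pos: [0.5453, 0.0747, 0.1677]
tool_rot: [0.561, -0.558, 0.432, -0.431]
contact_force: [0.1, -0.2, 0.3]
gripper_width: 1.001
t 3.85 tcp [0.5453 0.0747 0.1677] q [ 0.21  0.4  -0.58  1.89  0.27  0.92 -0.23] w 1.001 F [ 0.1 -0.2  0.3]
lin [0.0083, -0.0004, -0.0025] dr [-0.16, 0.7, -0.22]
t 3.85 tcp [0.5453 0.0747 0.1677] q [ 0.21  0.4  -0.58  1.89  0.27  0.92 -0.23] w 1.001 F [ 0.1 -0.2  0.3]
lin [0.0084, -0.001, 0.0025] dr [14.84, 0.67, -0.31]
t 3.85 tcp [0.5453 0.0747 0.1677] q [ 0.21  0.4  -0.58  1.89  0.27  0.92 -0.23] w 1.001 F [ 0.1 -0.2  0.3]
lin [0.0085, -0.0038, 0.0084] dr [34.84, 0.61, -0.43]
t 3.85 tcp [0.5453 0.0747 0.1677] q [ 0.21  0.4  -0.58  1.89  0.27  0.92 -0.23] w 1.001 F [ 0.1 -0.2  0.3]
lin [0.0085, -0.0092, 0.0137] dr [57.84, 0.53, -0.56]
```

```bash
python3 -m crank '[{"linear":[0,0,0.002],"dr":[7,0,0],"hand":1},{"linear":[0,-0.001,0.003],"dr":[14,0,0],"hand":1},{"linear":[0,-0.002,0.005],"dr":[21,0,0],"hand":1},{"linear":[0,-0.003,0.007],"dr":[28,0,0],"hand":1},{"linear":[0,-0.004,0.009],"dr":[35,0,0],"hand":1},{"linear":[0,-0.006,0.011],"dr":[42,0,0],"hand":1},{"linear":[0,-0.008,0.013],"dr":[49,0,0],"hand":1},{"linear":[0,-0.009,0.0135],"dr":[56,0,0],"hand":1},{"linear":[0,-0.009,0.0135],"dr":[58,0,0],"hand":1},{"linear":[0,-0.009,0.0135],"dr":[58,0,0],"hand":1}]'
python3 - <<'E'
from h import *
goal([.545,.066,.187],104,roll=-58)
goal([.545,.066,.127],104,roll=-58)
E
```

```text
t: 4.68
eef_pos: [0.5583, 0.0529, 0.1715]
tool_rot: [0.681, -0.37, 0.267, -0.572]
contact_force: [0.8, -0.7, -0.3]
gripper_width: 0.999
t 4.68 tcp [0.5583 0.0529 0.1715] q [ 0.4   0.23 -0.71  2.32  1.53  0.22 -1.47] w 0.999 F [ 0.8 -0.7 -0.3]
lin [-0.0158, -0.0018, 0.0083] dr [22.27, 0.91, 4.04]
t 4.68 tcp [0.5583 0.0529 0.1715] q [ 0.4   0.23 -0.71  2.32  1.53  0.22 -1.47] w 0.999 F [ 0.8 -0.7 -0.3]
lin [-0.0194, 0.0467, -0.0267] dr [22.27, 0.91, 4.04]
```

```bash
python3 -m crank '[{"linear":[-0.0158,-0.0018,0.0083],"dr":[22,1,4],"hand":1},{"linear":[-0.0158,-0.0018,0.0083],"dr":[22,1,4],"hand":1},{"linear":[-0.0158,-0.0018,0.0083],"dr":[22,1,4],"hand":1},{"linear":[-0.0158,-0.0018,0.0083],"dr":[22,1,4],"hand":1},{"linear":[-0.0158,-0.0018,0.0083],"dr":[22,1,4],"hand":1},{"linear":[-0.0158,-0.0018,0.0083],"dr":[22,1,4],"hand":1}]'
python3 - <<'E'
from h import *
goal([.545,.066,.187],104,roll=-58)
E
```

```text
t: 5.18
eef_pos: [0.5642, 0.0734, 0.1646]
tool_rot: [0.733, -0.289, 0.201, -0.582]
contact_force: [-1.0, 2.5, -5.9]
gripper_width: 0.995
t 5.18 tcp [0.5642 0.0734 0.1646] q [ 0.85  0.58 -1.3   2.43  2.26  0.65 -1.99] w 0.995 F [-1.   2.5 -5.9]
lin [0.0031, -0.0113, 0.0064] dr [9.18, 1.9, 1.5]
```

Run:
```python
from h import *
goal([.55,.03,.22],104,roll=-20)
goal([.55,.03,.22],104,roll=0)
```

```text
t 5.18 tcp [0.5642 0.0734 0.1646] q [ 0.85  0.58 -1.3   2.43  2.26  0.65 -1.99] w 0.995 F [-1.   2.5 -5.9]
lin [0.0403, -0.037, 0.0154] dr [-28.82, 1.32, 2.05]
t 5.18 tcp [0.5642 0.0734 0.1646] q [ 0.85  0.58 -1.3   2.43  2.26  0.65 -1.99] w 0.995 F [-1.   2.5 -5.9]
lin [0.0402, -0.0411, 0.0102] dr [-48.81, 0.96, 2.29]
```

```bash
python3 -m crank '[{"linear":[0.012,-0.012,0.005],"dr":[-3,0.5,0.5],"hand":1},{"linear":[0.024,-0.024,0.01],"dr":[-10,1,1],"hand":1},{"linear":[0.036,-0.034,0.015],"dr":[-17,1.3,1.5],"hand":1},{"linear":[0.04,-0.037,0.0154],"dr":[-24,1.3,2],"hand":1},{"linear":[0.04,-0.038,0.014],"dr":[-30,1.3,2],"hand":1},{"linear":[0.04,-0.04,0.013],"dr":[-36,1.2,2],"hand":1},{"linear":[0.04,-0.041,0.012],"dr":[-42,1,2],"hand":1},{"linear":[0.04,-0.041,0.0102],"dr":[-48.8,1,2.3],"hand":1},{"linear":[0.04,-0.041,0.0102],"dr":[-48.8,1,2.3],"hand":1},{"linear":[0.04,-0.041,0.0102],"dr":[-48.8,1,2.3],"hand":1}]'
python3 - <<'E'
from h import *
goal([.545,.066,.16],104,roll=0)
goal([.545,.066,.16],104,roll=58)
E
```

```text
t: 6.02
eef_pos: [0.5493, 0.0306, 0.2018]
tool_rot: [0.596, -0.51, 0.385, -0.486]
contact_force: [2.3, 0.5, 0.7]
gripper_width: 0.997
t 6.02 tcp [0.5493 0.0306 0.2018] q [ 0.8   0.49 -1.24  1.97  0.67  0.92 -0.52] w 0.997 F [2.3 0.5 0.7]
lin [-0.0377, 0.0592, -0.007] dr [-10.5, -0.46, 2.16]
t 6.02 tcp [0.5493 0.0306 0.2018] q [ 0.8   0.49 -1.24  1.97  0.67  0.92 -0.52] w 0.997 F [2.3 0.5 0.7]
lin [-0.0371, 0.0475, -0.0212] dr [-68.49, -1.54, 1.77]
```

```bash
python3 -m crank '[{"linear":[-0.02,0.01,-0.003],"dr":[-5,-0.5,1],"hand":1},{"linear":[-0.037,0.03,-0.007],"dr":[-11,-0.5,2],"hand":1},{"linear":[-0.0377,0.05,-0.01],"dr":[-18,-0.6,2],"hand":1},{"linear":[-0.0377,0.054,-0.012],"dr":[-25,-0.8,2],"hand":1},{"linear":[-0.0375,0.054,-0.014],"dr":[-32,-1,2],"hand":1},{"linear":[-0.0375,0.053,-0.016],"dr":[-39,-1.2,2],"hand":1},{"linear":[-0.0375,0.051,-0.018],"dr":[-46,-1.4,2],"hand":1},{"linear":[-0.037,0.05,-0.019],"dr":[-53,-1.5,1.8],"hand":1},{"linear":[-0.037,0.049,-0.02],"dr":[-60,-1.5,1.8],"hand":1},{"linear":[-0.0371,0.0475,-0.0212],"dr":[-66,-1.5,1.8],"hand":1}]'
python3 - <<'E'
from h import *
goal([.545,.066,.16],104,roll=58)
goal([.545,.066,.127],104,roll=58)
E
```

```text
t: 6.85
eef_pos: [0.5301, 0.0616, 0.1373]
tool_rot: [-0.252, 0.747, -0.583, 0.196]
contact_force: [-2.6, 0.8, -2.7]
gripper_width: 1.003
t 6.85 tcp [0.5301 0.0616 0.1373] q [ 0.12  0.98 -0.64  1.32  0.3   1.91 -0.34] w 1.003 F [-2.6  0.8 -2.7]
lin [-0.0007, -0.0072, -0.0104] dr [-5.25, 0.13, 0.03]
t 6.85 tcp [0.5301 0.0616 0.1373] q [ 0.12  0.98 -0.64  1.32  0.3   1.91 -0.34] w 1.003 F [-2.6  0.8 -2.7]
lin [-0.0006, 0.0127, 0.0159] dr [-5.25, 0.13, 0.03]
```

```bash
python3 -m crank '[{"linear":[0,0.006,0.008],"dr":[-2,0,0],"hand":1},{"linear":[0,0.0127,0.0159],"dr":[-5,0,0],"hand":1},{"linear":[0,0.0127,0.0159],"dr":[-5,0,0],"hand":1},{"linear":[0,0.0127,0.0159],"dr":[-5,0,0],"hand":1},{"linear":[0,0.0127,0.0159],"dr":[-5,0,0],"hand":1}]'
python3 - <<'E'
from h import *
goal([.545,.066,.127],104,roll=58)
goal([.545,.02,.2],104,roll=20)
goal([.508,-.269,.26],77)
E
```

```text
t: 7.27
eef_pos: [0.528, 0.0615, 0.1215]
tool_rot: [-0.219, 0.76, -0.588, 0.172]
contact_force: [0.1, 0.0, 0.1]
gripper_width: 1.002
t 7.27 tcp [0.528  0.0615 0.1215] q [-0.05  0.98 -0.34  1.3   0.17  1.92 -0.18] w 1.002 F [0.1 0.  0.1]
lin [-0.0002, 0.0012, 0.0046] dr [-0.34, 0.09, 0.5]
t 7.27 tcp [0.528  0.0615 0.1215] q [-0.05  0.98 -0.34  1.3   0.17  1.92 -0.18] w 1.002 F [0.1 0.  0.1]
lin [0.0446, -0.032, -0.0514] dr [37.66, 0.25, 0.45]
t 7.27 tcp [0.528  0.0615 0.1215] q [-0.05  0.98 -0.34  1.3   0.17  1.92 -0.18] w 1.002 F [0.1 0.  0.1]
lin [0.3154, 0.0228, -0.1546] dr [56.47, 25.0, 13.99]
```

```bash
python3 -m crank '[{"linear":[0.005,-0.004,-0.006],"dr":[6,0,0],"hand":1},{"linear":[0.012,-0.01,-0.015],"dr":[13,0,0],"hand":1},{"linear":[0.025,-0.018,-0.028],"dr":[20,0,0],"hand":1},{"linear":[0.035,-0.026,-0.04],"dr":[27,0,0],"hand":1},{"linear":[0.0446,-0.032,-0.0514],"dr":[34,0,0],"hand":1},{"linear":[0.08,-0.03,-0.065],"dr":[40,3,2],"hand":1},{"linear":[0.11,-0.025,-0.08],"dr":[46,6,4],"hand":1},{"linear":[0.145,-0.02,-0.095],"dr":[52,9,6],"hand":1},{"linear":[0.18,-0.01,-0.11],"dr":[56,13,8],"hand":1},{"linear":[0.215,0,-0.12],"dr":[56.5,17,10],"hand":1}]'
python3 - <<'E'
from h import *
goal([.508,-.269,.26],77)
E
```

```text
t: 8.1
eef_pos: [0.5171, -0.1653, 0.2265]
tool_rot: [0.478, -0.479, 0.522, -0.518]
contact_force: [0.5, 0.9, 0.6]
gripper_width: 0.999
t 8.1 tcp [ 0.5171 -0.1653  0.2265] q [ 0.48  0.29 -0.34  1.86  0.11  1.02  0.01] w 0.999 F [0.5 0.9 0.6]
lin [0.1041, -0.0149, -0.0006] dr [0.28, 8.23, -0.16]
```

```bash
python3 -m crank '[{"linear":[0.03,-0.0149,0],"dr":[0,3,0],"hand":1},{"linear":[0.065,-0.0149,0],"dr":[0,6,0],"hand":1},{"linear":[0.09,-0.0149,0],"dr":[0.3,8.2,0],"hand":1},{"linear":[0.1041,-0.0149,-0.0006],"dr":[0.3,8.2,-0.2],"hand":1},{"linear":[0.1041,-0.0149,-0.0006],"dr":[0.3,8.2,-0.2],"hand":1},{"linear":[0.1041,-0.0149,-0.0006],"dr":[0.3,8.2,-0.2],"hand":1},{"linear":[0.1041,-0.0149,-0.0006],"dr":[0.3,8.2,-0.2],"hand":1}]'
python3 - <<'E'
from h import *
np.set_printoptions(precision=4,suppress=True)
goal([.508,-.269,.26],77)
o=bot.get_obs();cv2.imwrite('pics/w2.png',bot.read_camera('wrist'))
bot.get_obs=lambda:o
for n,z in(('boat_grip',.17),('boat_well',.162),('roller_center',.165),('hooks',.17)):
    for a in bot.place_of('wrist',n)[:2]: print(n,a['xy'],a['score'],onz('wrist',a['xy'],z))
E
```

```text
t: 8.68
eef_pos: [0.5114, -0.2638, 0.2379]
tool_rot: [0.442, -0.444, 0.554, -0.549]
contact_force: [0.5, 0.7, -0.9]
gripper_width: 0.999
t 8.68 tcp [ 0.5114 -0.2638  0.2379] q [ 0.58  0.33 -0.26  1.77  0.09  1.06  0.07] w 0.999 F [ 0.5  0.7 -0.9]
lin [0.0058, -0.0031, -0.0022] dr [0.39, 0.55, -0.09]
boat_grip [255.8, 208.9] 0.64 [ 0.5093 -0.2695  0.17  ]
boat_well [256.6, 29.8] 0.7 [ 0.5386 -0.1393  0.162 ]
roller_center [259.1, 31.3] 0.84 [ 0.54   -0.1417  0.165 ]
roller_center [364.1, 111.3] 0.76 [ 0.6044 -0.2142  0.165 ]
hooks [259.3, 216.8] 0.65 [ 0.5105 -0.2762  0.17  ]
hooks [254.5, 210.6] 0.34 [ 0.508  -0.2706  0.17  ]
```

View pics/w2.png

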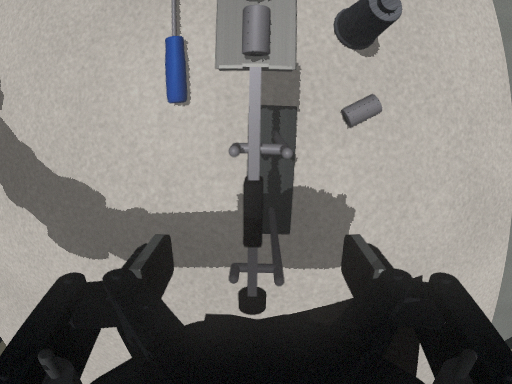

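```bash
python3 - <<'E'
from h import *
np.set_printoptions(precision=4,suppress=True)
o=bot.get_obs()
R=Ro.from_quat([-.444,.554,-.549,.442])
q=R.as_quat();o['tool_rot']=[q[3],q[0],q[1],q[2]];o['eef_pos']=np.array([.5114,-.2638,.2379])
bot.get_obs=lambda:o
P={}
for n,px,z in(('g1',(253.5,177),.182),('g2',(253,247),.182),('bar',(255.5,75),.174),('bar2',(254.5,140),.174),('bar3',(252.5,260),.174),('knob',(252.2,291),.182),('tL',(217,45),.167),('tR',(297.5,45),.167),('h1L',(234,150),.184),('h1R',(288,153),.186),('h2L',(234,270),.184),('h2R',(278,270),.186)):
    P[n]=onz('wrist',px,z);print(n,P[n])
f=lambda a,b:print(a,b,np.degrees(np.arctan2(*(P[b]-P[a])[[1,0]])))
f('bar3','bar');f('g2','g1');f('knob','bar');print((P['tL']+P['tR'])/2,(P['g1']+P['g2'])/2)
E
python3 -c "
from h import *
goal([.508,-.269,.171],77)"
```

```text
g1 [ 0.5137 -0.2425  0.182 ]
g2 [ 0.5017 -0.2943  0.182 ]
bar [ 0.5302 -0.1743  0.174 ]
bar2 [ 0.5197 -0.2186  0.174 ]
bar3 [ 0.4977 -0.3093  0.174 ]
knob [ 0.4922 -0.3332  0.182 ]
tL [ 0.5084 -0.1452  0.167 ]
tR [ 0.5644 -0.1577  0.167 ]
h1L [ 0.5052 -0.2211  0.184 ]
h1R [ 0.5399 -0.2305  0.186 ]
h2L [ 0.4833 -0.3097  0.184 ]
h2R [ 0.5163 -0.3156  0.186 ]
bar3 bar 76.49711874098247
g2 g1 76.92502911660965
knob bar 76.56519102570341
[ 0.5364 -0.1515  0.167 ] [ 0.5077 -0.2684  0.182 ]
t 8.93 tcp [ 0.5113 -0.2649  0.2379] q [ 0.58  0.33 -0.26  1.77  0.09  1.06  0.07] w 0.996 F [-0.2  0.2 -0.1]
lin [0.0048, 0.086, -0.0018] dr [0.38, 0.48, -0.03]
```

```bash
python3 -m crank '[{"linear":[0.003,0.02,-0.001],"dr":[0.4,0.4,0],"hand":1},{"linear":[0.0045,0.04,-0.0017],"dr":[0.4,0.9,0],"hand":1},{"linear":[0.0045,0.058,-0.0017],"dr":[0.4,0.9,0],"hand":1},{"linear":[0.0045,0.073,-0.0017],"dr":[0.4,0.9,0],"hand":1},{"linear":[0.0045,0.082,-0.0017],"dr":[0.4,0.9,0],"hand":1},{"linear":[0.0045,0.087,-0.0017],"dr":[0.4,0.9,0],"hand":1},{"linear":[0.0045,0.087,-0.0017],"dr":[0.4,0.9,0],"hand":1},{"linear":[0.0045,0.087,-0.0017],"dr":[0.4,0.9,0],"hand":1}]'
python3 -c "
from h import *
goal([.508,-.2685,.170],76.6)"
```

```text
t: 9.6
eef_pos: [0.5081, -0.27, 0.1514]
tool_rot: [-0.438, 0.437, -0.555, 0.556]
contact_force: [0.5, -0.9, 1.0]
gripper_width: 0.995
t 9.6 tcp [ 0.5081 -0.27    0.1514] q [ 0.57  0.42 -0.24  1.86  0.13  0.88  0.03] w 0.995 F [ 0.5 -0.9  1. ]
lin [-0.0015, 0.0004, -0.0005] dr [-0.06, -0.13, -0.0]
```

Good position. Close (moderate pace), firm grip.

```bash
python3 -m crank '[{"linear":[0,0,0],"dr":[0,0,0],"hand":0.4},{"linear":[0,0,0],"dr":[0,0,0],"hand":0},{"linear":[0,0,0],"dr":[0,0,0],"hand":-0.3},{"linear":[0,0,0],"dr":[0,0,0],"hand":-0.45},{"linear":[0,0,0],"dr":[0,0,0],"hand":-0.6},{"linear":[0,0,0],"dr":[0,0,0],"hand":-0.8},{"linear":[0,0,0],"dr":[0,0,0],"hand":-1},{"linear":[0,0,0],"dr":[0,0,0],"hand":-1},{"linear":[0,0,0],"dr":[0,0,0],"hand":-1},{"linear":[0,0,0],"dr":[0,0,0],"hand":-1}]' 60
python3 -c "
from h import *
goal([.508,-.2685,.170],76.6)"
```

```text
t: 10.43
eef_pos: [0.508, -0.2702, 0.1512]
tool_rot: [-0.438, 0.437, -0.555, 0.556]
contact_force: [-0.4, -0.8, 2.8]
gripper_width: 0.151
t 10.43 tcp [ 0.508  -0.2702  0.1512] q [ 0.57  0.42 -0.24  1.86  0.13  0.88  0.03] w 0.151 F [-0.4 -0.8  2.8]
lin [-0.0017, 0.0002, -0.0004] dr [-0.06, -0.16, 0.0]
```

```bash
python3 -m crank '[{"linear":[0,-0.003,0],"dr":[0,0,0],"hand":-1},{"linear":[0,-0.009,0],"dr":[0,0,0],"hand":-1},{"linear":[0,-0.017,0],"dr":[0,0,0],"hand":-1},{"linear":[0,-0.026,0],"dr":[0,0,0],"hand":-1},{"linear":[0,-0.035,0],"dr":[0,0,0],"hand":-1},{"linear":[0,-0.043,0],"dr":[0,0,0],"hand":-1},{"linear":[0,-0.049,0],"dr":[0,0,0],"hand":-1},{"linear":[0,-0.053,0],"dr":[0,0,0],"hand":-1},{"linear":[0,-0.055,0],"dr":[0,0,0],"hand":-1},{"linear":[0,-0.055,0],"dr":[0,0,0],"hand":-1}]'
python3 - <<'E'
from h import *
np.set_printoptions(precision=4,suppress=True)
goal([.569,-.030,.225],104.2)
E
```

```text
t: 11.27
eef_pos: [0.5078, -0.2702, 0.2064]
tool_rot: [-0.438, 0.437, -0.555, 0.556]
contact_force: [-0.4, -0.2, -3.2]
gripper_width: 0.152
t 11.27 tcp [ 0.5078 -0.2702  0.2064] q [ 0.58  0.35 -0.25  1.81  0.1   0.99  0.05] w 0.152 F [-0.4 -0.2 -3.2]
lin [-0.2478, 0.0004, 0.0032] dr [-0.05, -27.75, 0.02]
```

```bash
python3 -m crank '[{"linear":[-0.003,0,0],"dr":[0,-0.5,0],"hand":-1},{"linear":[-0.01,0,0],"dr":[0,-1.5,0],"hand":-1},{"linear":[-0.02,0,0.001],"dr":[0,-3,0],"hand":-1},{"linear":[-0.034,0,0.001],"dr":[0,-5,0],"hand":-1},{"linear":[-0.05,0,0.002],"dr":[0,-7,0],"hand":-1},{"linear":[-0.068,0,0.002],"dr":[0,-9,0],"hand":-1},{"linear":[-0.086,0,0.003],"dr":[0,-11,0],"hand":-1},{"linear":[-0.104,0,0.003],"dr":[0,-13,0],"hand":-1},{"linear":[-0.122,0,0.004],"dr":[0,-15,0],"hand":-1},{"linear":[-0.14,0,0.004],"dr":[0,-17,0],"hand":-1}]' && python3 -c "
from h import *
goal([.571,-.038,.225],104.2)"
```

```text
t: 12.1
eef_pos: [0.545, -0.1327, 0.206]
tool_rot: [0.516, -0.516, 0.483, -0.484]
contact_force: [0.8, 0.4, -2.6]
gripper_width: 0.15
t 12.1 tcp [ 0.545  -0.1327  0.206 ] q [ 0.42  0.34 -0.37  1.84  0.14  0.99  0.06] w 0.15 F [ 0.8  0.4 -2.6]
lin [-0.0928, 0.0001, 0.0321] dr [-0.04, -10.5, 0.0]
```

```bash
python3 -m crank '[{"linear":[-0.016,0.003,0.006],"dr":[0,-1.8,0],"hand":-1},{"linear":[-0.03,0.01,0.011],"dr":[0,-3.5,0],"hand":-1},{"linear":[-0.043,0.02,0.015],"dr":[0,-5,0],"hand":-1},{"linear":[-0.055,0.032,0.019],"dr":[0,-6.5,0],"hand":-1},{"linear":[-0.065,0.045,0.023],"dr":[0,-8,0],"hand":-1},{"linear":[-0.073,0.058,0.026],"dr":[0,-9,0],"hand":-1},{"linear":[-0.08,0.07,0.029],"dr":[0,-9.8,0],"hand":-1},{"linear":[-0.085,0.08,0.031],"dr":[0,-10.3,0],"hand":-1},{"linear":[-0.088,0.087,0.032],"dr":[0,-10.5,0],"hand":-1},{"linear":[-0.088,0.09,0.032],"dr":[0,-10.5,0],"hand":-1}]'
python3 - <<'E'
from h import *
goal([.571,-.038,.127],104.2)
o=bot.get_obs();print(o['tool_rot'])
for c in('scene','top','wrist'):
    im=bot.read_camera(c);cv2.imwrite(f'pics/{c}2.png',im)
s=cv2.resize(cv2.imread('pics/scene2.png')[60:260,160:420],(780,600),interpolation=2)
cv2.imwrite('pics/s2.png',np.clip(s*1.5,0,255).astype('uint8'))
E
```

```text
t: 12.93
eef_pos: [0.5705, -0.0446, 0.1144]
tool_rot: [-0.557, 0.557, -0.436, 0.435]
contact_force: [-0.0, -0.3, -3.1]
gripper_width: 0.155
t 12.93 tcp [ 0.5705 -0.0446  0.1144] q [ 0.28  0.48 -0.4   1.88  0.25  0.83 -0.  ] w 0.155 F [-0.  -0.3 -3.1]
lin [-0.0063, 0.0064, 0.0021] dr [0.08, -0.21, -0.04]
[-0.55692775  0.55739134 -0.43590953  0.43488994]
```

View pics/s2.png

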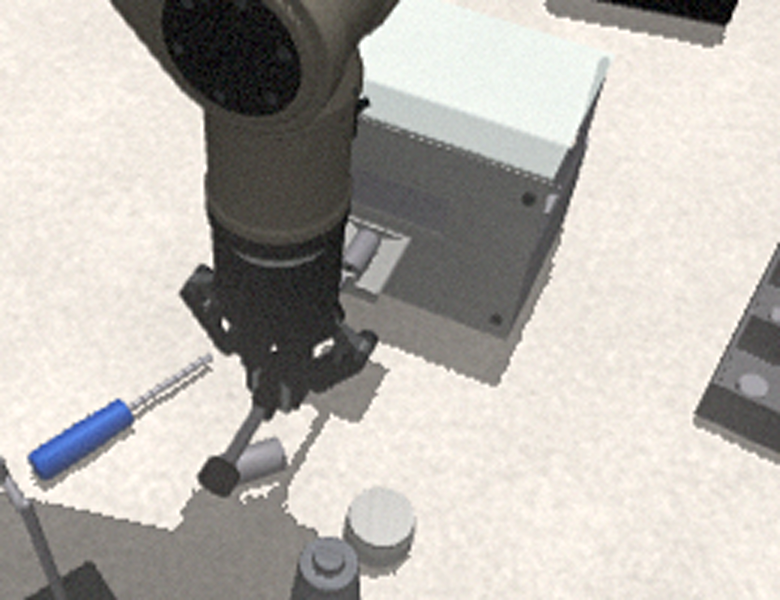

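Run:
```python
from h import *
t=cv2.resize(cv2.imread('pics/top2.png')[140:290,120:320],(600,450),interpolation=2)
w=cv2.imread('pics/wrist2.png')[0:200,160:360]
w=cv2.resize(w,(200,200))
canvas=np.zeros((600,800,3),'uint8');canvas[:450,:600]=np.clip(t*1.4,0,255);canvas[:200,600:]=w
cv2.imwrite('pics/t2.png',canvas)
```

```text
(no output)
```

View pics/t2.png

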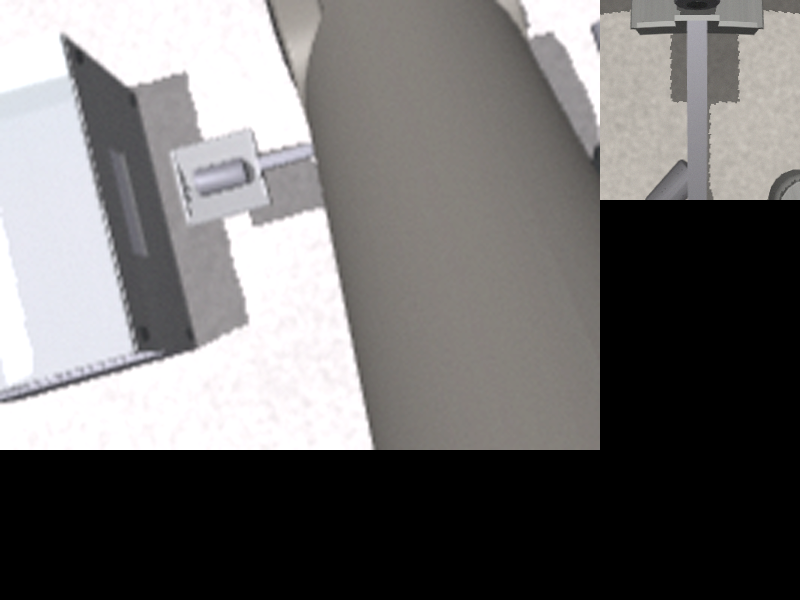

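```bash
cat > chk.py <<'E'
from h import *
np.set_printoptions(precision=4,suppress=True)
T=lambda u,v:(120+u/3,140+v/3)
S=lambda u,v:(160+u/3,60+v/3)
C=[T(170,150),T(253,129),T(271,204),T(188,225)]
W=[onz('top',c,.1304) for c in C]
o=bot.get_obs();print(o['eef_pos'])
B=np.column_stack([-rot(o['tool_rot']).as_matrix()[:,0],]);print('tool head',np.degrees(np.arctan2(B[1],B[0])))
for cov in((.5224,.1556,104.18),(.522,.1547,103.98)):
    R=Ro.from_euler('z',cov[2],degrees=True).as_matrix()
    print('trough in cover',[(R.T@(w-[cov[0],cov[1],.12])).round(4).tolist() for w in W])
    g=np.array(o['eef_pos'])+[0,0,.019];print('grip in cover',(R.T@(g-[cov[0],cov[1],.12])))
print('tri',tri([ray('top',C[0]),ray('scene',S(411,237))]),tri([ray('top',C[1]),ray('scene',S(378,297))]))
E
python3 chk.py
```

```text
[ 0.5711 -0.0459  0.116 ]
tool head [103.8924]
trough in cover [[-0.0425, -0.0248, 0.0104], [-0.1037, -0.0232, 0.0104], [-0.1026, 0.0328, 0.0104], [-0.0422, 0.0311, 0.0104]]
grip in cover [-0.2073  0.0021  0.015 ]
trough in cover [[-0.0417, -0.0255, 0.0104], [-0.1028, -0.0242, 0.0104], [-0.1019, 0.0318, 0.0104], [-0.0415, 0.0304, 0.0104]]
grip in cover [-0.2065  0.0008  0.015 ]
tri (array([0.5576, 0.1213, 0.1308]), [0.001216455233449074, 0.0012164552334491896]) (array([0.5722, 0.0627, 0.126 ]), [0.001608150898355382, 0.0016081508983555057])
```

```bash
python3 -m crank '[{"linear":[0,0.002,0.0005],"dr":[0,0,0],"hand":-1},{"linear":[0,0.004,0.0015],"dr":[0,-0.1,0],"hand":-1},{"linear":[-0.001,0.006,0.002],"dr":[0,-0.2,0],"hand":-1},{"linear":[-0.004,0.008,0.0025],"dr":[0,-0.2,0],"hand":-1},{"linear":[-0.008,0.008,0.0025],"dr":[0,-0.2,0],"hand":-1},{"linear":[-0.012,0.008,0.0025],"dr":[0,-0.2,0],"hand":-1},{"linear":[-0.016,0.008,0.0025],"dr":[0,-0.2,0],"hand":-1},{"linear":[-0.019,0.008,0.0025],"dr":[0,-0.2,0],"hand":-1},{"linear":[-0.02,0.008,0.0025],"dr":[0,-0.2,0],"hand":-1},{"linear":[-0.02,0.008,0.0025],"dr":[0,-0.2,0],"hand":-1}]'
python3 - <<'E'
from h import *
goal([.5222+.093*.2447,.1558-.093*.9696,.127],104.1)
cov=(.5222,.1552,104.1);R=Ro.from_euler('z',cov[2],degrees=True).as_matrix();g=np.array(bot.get_obs()['eef_pos'])+[0,0,.019];print(R.T@(g-[cov[0],cov[1],.12]))
s=bot.read_camera('scene');t=bot.read_camera('top')
s=cv2.resize(s[80:180,250:350],(400,400),interpolation=2);t=cv2.resize(t[165:245,130:210],(400,400),interpolation=2)
cv2.imwrite('pics/st3.png',np.clip(np.hstack([s,t])*1.5,0,255).astype('uint8'))
E
```

```text
t: 13.92
eef_pos: [0.5686, -0.0246, 0.1081]
tool_rot: [0.558, -0.558, 0.434, -0.435]
contact_force: [0.0, -0.2, -2.5]
gripper_width: 0.153
t 13.92 tcp [ 0.5686 -0.0246  0.1081] q [ 0.25  0.48 -0.4   1.9   0.25  0.81 -0.04] w 0.153 F [ 0.  -0.2 -2.5]
lin [-0.0933, 0.0001, -0.0008] dr [-0.03, 0.09, 0.0]
[-0.18569926 -0.00119049  0.00707807]
```

View pics/st3.png

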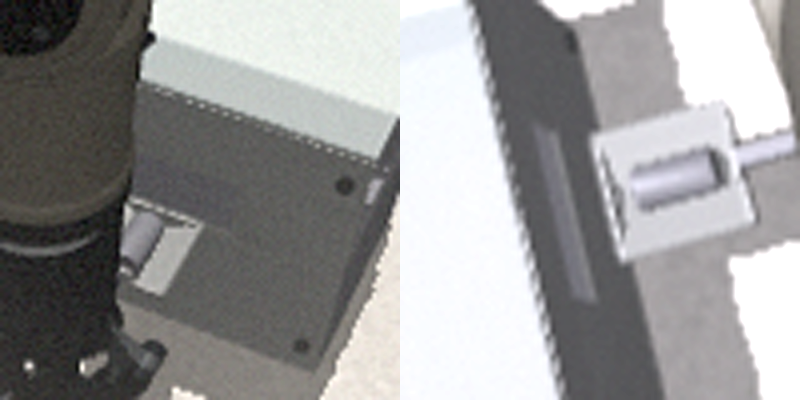

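```bash
python3 -m crank '[{"linear":[-0.002,0,0],"dr":[0,0,0],"hand":-1},{"linear":[-0.006,0,0],"dr":[0,0,0],"hand":-1},{"linear":[-0.011,0,0],"dr":[0,0,0],"hand":-1},{"linear":[-0.016,0,0],"dr":[0,0,0],"hand":-1},{"linear":[-0.021,0,0],"dr":[0,0,0],"hand":-1},{"linear":[-0.026,0,0],"dr":[0,0,0],"hand":-1},{"linear":[-0.031,0,0],"dr":[0,0,0],"hand":-1},{"linear":[-0.036,0,0],"dr":[0,0,0],"hand":-1},{"linear":[-0.04,0,0],"dr":[0,0,0],"hand":-1},{"linear":[-0.043,0,0],"dr":[0,0,0],"hand":-1}]'
cat > cf.py <<'E'
from h import *
cov=(.5222,.1552,104.1);R=Ro.from_euler('z',cov[2],degrees=True).as_matrix()
o=bot.get_obs();M=rot(o['tool_rot']).as_matrix();g=np.array(o['eef_pos'])-.019*M[:,1]
print('grip in cover',(R.T@(g-[cov[0],cov[1],.12])).round(4));B=R.T@np.column_stack([-M[:,0],M[:,2]*-1,-M[:,1]])
print('boat rpy',Ro.from_matrix(B).as_euler('ZYX',degrees=True).round(2),np.round(o['q'],2),'F',np.round(o['contact_force'],1))
E
python3 cf.py
```

```text
t: 14.85
eef_pos: [0.558, 0.0172, 0.108]
tool_rot: [0.558, -0.558, 0.434, -0.435]
contact_force: [-0.6, -0.1, -2.9]
gripper_width: 0.153
grip in cover [-0.1425 -0.0011  0.007 ]
boat rpy [ 0.08 -0.   -0.02] [ 0.18  0.47 -0.41  1.92  0.26  0.8  -0.12] F [-0.6 -0.1 -2.9]
```

```bash
python3 -m crank '[{"linear":[-0.004,0,0],"dr":[0,0,0],"hand":-1},{"linear":[-0.009,0,0],"dr":[0,0,0],"hand":-1},{"linear":[-0.014,0,0],"dr":[0,0,0],"hand":-1},{"linear":[-0.02,0,0],"dr":[0,0,0],"hand":-1},{"linear":[-0.026,0,0],"dr":[0,0,0],"hand":-1},{"linear":[-0.032,0,0],"dr":[0,0,0],"hand":-1},{"linear":[-0.038,0,0],"dr":[0,0,0],"hand":-1},{"linear":[-0.044,0,0],"dr":[0,0,0],"hand":-1},{"linear":[-0.049,0,0],"dr":[0,0,0],"hand":-1},{"linear":[-0.052,0,0],"dr":[0,0,0],"hand":-1}]' && python3 -m crank '[{"linear":[0,0,0],"dr":[0,0,0],"hand":-1},{"linear":[0,0,0],"dr":[0,0,0],"hand":-1}]'
python3 cf.py; python3 -c "
from h import *
for r in (20,40,58): goal([.5222+.09*.2436,.1552-.09*.9699,.127],104.1,roll=r)"
```

```text
t: 15.68
eef_pos: [0.5452, 0.068, 0.108]
tool_rot: [0.558, -0.558, 0.434, -0.434]
contact_force: [-0.6, -0.3, -2.3]
gripper_width: 0.15
t: 15.85
eef_pos: [0.5454, 0.067, 0.108]
tool_rot: [0.558, -0.558, 0.434, -0.435]
contact_force: [0.6, -0.3, -3.5]
gripper_width: 0.155
grip in cover [-0.0912 -0.001   0.007 ]
boat rpy [ 0.06  0.02 -0.02] [ 0.1   0.46 -0.42  1.94  0.26  0.79 -0.22] F [ 0.6 -0.3 -3.5]
t 15.85 tcp [0.5454 0.067  0.108 ] q [ 0.1   0.46 -0.42  1.94  0.26  0.79 -0.22] w 0.155 F [ 0.6 -0.3 -3.5]
lin [-0.0012, -0.0012, -0.0075] dr [-20.02, 0.06, 0.03]
t 15.85 tcp [0.5454 0.067  0.108 ] q [ 0.1   0.46 -0.42  1.94  0.26  0.79 -0.22] w 0.155 F [ 0.6 -0.3 -3.5]
lin [-0.0013, -0.0045, -0.0132] dr [-40.02, 0.05, 0.04]
t 15.85 tcp [0.5454 0.067  0.108 ] q [ 0.1   0.46 -0.42  1.94  0.26  0.79 -0.22] w 0.155 F [ 0.6 -0.3 -3.5]
lin [-0.0013, -0.009, -0.0171] dr [-58.02, 0.05, 0.04]
```

```bash
python3 -m crank '[{"linear":[0,0,-0.001],"dr":[-2,0,0],"hand":-1},{"linear":[0,-0.0001,-0.002],"dr":[-6,0,0],"hand":-1},{"linear":[0,-0.0004,-0.0036],"dr":[-11,0,0],"hand":-1},{"linear":[0,-0.0008,-0.0055],"dr":[-17,0,0],"hand":-1},{"linear":[0,-0.0015,-0.0074],"dr":[-23,0,0],"hand":-1},{"linear":[0,-0.0024,-0.0092],"dr":[-29,0,0],"hand":-1},{"linear":[0,-0.0035,-0.011],"dr":[-35,0,0],"hand":-1},{"linear":[0,-0.0047,-0.0125],"dr":[-41,0,0],"hand":-1},{"linear":[0,-0.006,-0.0139],"dr":[-47,0,0],"hand":-1},{"linear":[0,-0.0072,-0.015],"dr":[-52,0,0],"hand":-1}]'
python3 cf.py;  python3 -c "
from h import *
goal([.5222+.09*.2436,.1552-.09*.9699,.127],104.1,roll=58)"
```

```text
t: 16.68
eef_pos: [0.5318, 0.0631, 0.1146]
tool_rot: [-0.255, 0.746, -0.582, 0.199]
contact_force: [0.1, -0.0, -2.3]
gripper_width: 0.152
grip in cover [-0.0917 -0.0019  0.0062]
boat rpy [-0.000e+00  2.000e-02  5.218e+01] [-0.05  0.93 -0.33  1.34  0.16  1.82 -0.17] F [ 0.1 -0.  -2.3]
t 16.68 tcp [0.5318 0.0631 0.1146] q [-0.05  0.93 -0.33  1.34  0.16  1.82 -0.17] w 0.152 F [ 0.1 -0.  -2.3]
lin [-0.0017, 0.0009, -0.0037] dr [-5.82, -0.02, 0.01]
```

```bash
python3 -m crank '[{"linear":[0,-0.0003,-0.001],"dr":[-3,0,0],"hand":-1},{"linear":[0,-0.0005,-0.0018],"dr":[-5.5,0,0],"hand":-1},{"linear":[0,-0.0005,-0.0018],"dr":[-5.5,0,0],"hand":-1},{"linear":[0,-0.0005,-0.0018],"dr":[-5.5,0,0],"hand":-1},{"linear":[0,-0.0005,-0.0018],"dr":[-5.5,0,0],"hand":-1},{"linear":[0,-0.0005,-0.0018],"dr":[-5.5,0,0],"hand":-1},{"linear":[0,-0.0005,-0.0018],"dr":[-5.5,0,0],"hand":-1},{"linear":[0,-0.0005,-0.0018],"dr":[-5.5,0,0],"hand":-1}]'
python3 cf.py
python3 - <<'E'
from h import *
t=bot.read_camera('top')
for a in bot.place_of('top','roller_center'): print('rol',a, onz('top',a['xy'],.055))
s=bot.read_camera('scene')
for a in bot.place_of('scene','roller_center'): print('rolS',a)
s=cv2.resize(s[40:180,240:380],(400,400),interpolation=2);t=cv2.resize(t[140:280,70:210],(400,400),interpolation=2)
cv2.imwrite('pics/st4.png',np.clip(np.hstack([s,t])*1.1,0,255).astype('uint8'))
E
```

```text
t: 17.35
eef_pos: [0.5304, 0.063, 0.1175]
tool_rot: [-0.221, 0.757, -0.59, 0.173]
contact_force: [0.3, 0.8, -1.9]
gripper_width: 0.155
grip in cover [-0.0914 -0.0014  0.0077]
boat rpy [3.000e-02 1.000e-02 5.739e+01] [-0.08  0.98 -0.29  1.29  0.14  1.9  -0.16] F [ 0.3  0.8 -1.9]
rol {'xy': [321.9, 158.5], 'score': 0.62} [ 0.63561824 -0.20766005  0.055     ]
rolS {'xy': [242.3, 213.7], 'score': 0.75}
rolS {'xy': [225.9, 296.9], 'score': 0.71}
```

View pics/st4.png

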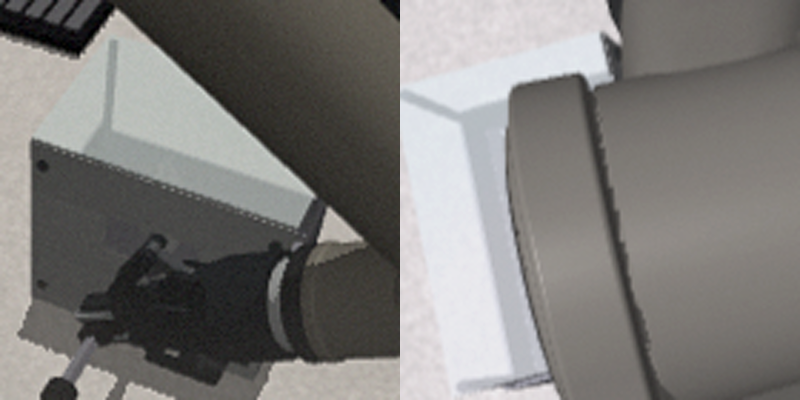

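Run:
```python
from h import *
F=[]
for i in range(8):
    bot.read_camera('wrist');F.append(bot.get_obs()['contact_force'])
print(np.mean(F,0),np.std(F,0))
goal([.5222+.0915*.2436,.1552-.0915*.9699,.127],104.1,roll=30)
goal([.5222+.0915*.2436,.1552-.0915*.9699,.127],104.1,roll=0)
```

```text
[-0.19217184  0.20277313 -2.55171838] [0.42093258 0.37996981 0.48059753]
t 17.95 tcp [0.5302 0.0631 0.1168] q [-0.08  0.98 -0.29  1.29  0.14  1.9  -0.16] w 0.15 F [-0.5  0.9 -1.8]
lin [0.0003, -0.001, 0.0081] dr [27.49, 0.03, 0.04]
t 17.95 tcp [0.5302 0.0631 0.1168] q [-0.08  0.98 -0.29  1.29  0.14  1.9  -0.16] w 0.15 F [-0.5  0.9 -1.8]
lin [0.0003, -0.0076, 0.0154] dr [57.49, 0.04, 0.03]
```

```bash
python3 -m crank '[{"linear":[0,0,0.001],"dr":[3,0,0],"hand":-1},{"linear":[0,-0.0002,0.0026],"dr":[8,0,0],"hand":-1},{"linear":[0,-0.0006,0.0046],"dr":[14,0,0],"hand":-1},{"linear":[0,-0.0012,0.0065],"dr":[20,0,0],"hand":-1},{"linear":[0,-0.002,0.0083],"dr":[26,0,0],"hand":-1},{"linear":[0,-0.0029,0.01],"dr":[32,0,0],"hand":-1},{"linear":[0,-0.004,0.0117],"dr":[38,0,0],"hand":-1},{"linear":[0,-0.0052,0.0132],"dr":[44,0,0],"hand":-1},{"linear":[0,-0.0065,0.0145],"dr":[50,0,0],"hand":-1},{"linear":[0,-0.0076,0.0152],"dr":[55,0,0],"hand":-1}]' && python3 -m crank '[{"linear":[0,-0.0002,0.0006],"dr":[2.5,0,0],"hand":-1},{"linear":[0,-0.0002,0.0006],"dr":[2.5,0,0],"hand":-1},{"linear":[0,-0.0002,0.0006],"dr":[2.5,0,0],"hand":-1},{"linear":[0,-0.0002,0.0006],"dr":[2.5,0,0],"hand":-1}]'
python3 cf.py; python3 -c "
from h import *
goal([.5222+.21*.2436,.1552-.21*.9699,.127],104.1)"
```

```text
t: 18.78
eef_pos: [0.5439, 0.0665, 0.109]
tool_rot: [-0.547, 0.569, -0.443, 0.426]
contact_force: [-0.8, -0.6, -3.5]
gripper_width: 0.155
t: 19.12
eef_pos: [0.5454, 0.067, 0.1085]
tool_rot: [-0.558, 0.558, -0.435, 0.435]
contact_force: [1.2, 0.5, -3.0]
gripper_width: 0.151
grip in cover [-0.0912 -0.001   0.0075]
boat rpy [0.04 0.   0.04] [ 0.08  0.45 -0.39  1.94  0.24  0.79 -0.2 ] F [ 1.2  0.5 -3. ]
t 19.12 tcp [0.5454 0.067  0.1085] q [ 0.08  0.45 -0.39  1.94  0.24  0.79 -0.2 ] w 0.151 F [ 1.2  0.5 -3. ]
lin [0.1188, 0.0005, -0.0011] dr [0.04, 0.04, 0.0]
```

Run:
```python
from h import *
F=[]
for i in range(10):
    im=bot.read_camera('wrist');F.append(bot.get_obs()['contact_force'])
print(np.mean(F,0),np.std(F,0)/3)
print(bot.place_of('wrist','roller_center'))
cv2.imwrite('pics/w4.png',im)
t=bot.read_camera('top');print(bot.place_of('top','roller_center'))
s=bot.read_camera('scene');print(bot.place_of('scene','roller_center'))
cv2.imwrite('pics/t4.png',t);cv2.imwrite('pics/s4.png',s)
print(bot.get_obs()['t'])
```

```text
[ 0.03338834 -0.16534348 -2.22343899] [0.17800524 0.2213238  0.14134957]
[{'xy': [234.4, 299.9], 'score': 0.47}, {'xy': [256.2, 57.4], 'score': 0.32}]
[{'xy': [259.6, 194.9], 'score': 0.8}, {'xy': [323.6, 156.2], 'score': 0.78}, {'xy': [246.9, 155.9], 'score': 0.17}]
[{'xy': [226.8, 300.4], 'score': 0.75}, {'xy': [242.8, 215.0], 'score': 0.5}]
19.8667
```

```bash
python3 -m crank '[{"linear":[0.003,0,0],"dr":[0,0,0],"hand":-1},{"linear":[0.009,0,0],"dr":[0,0,0],"hand":-1},{"linear":[0.016,0,0],"dr":[0,0,0],"hand":-1},{"linear":[0.024,0,0],"dr":[0,0,0],"hand":-1},{"linear":[0.032,0,0],"dr":[0,0,0],"hand":-1},{"linear":[0.04,0,0],"dr":[0,0,0],"hand":-1},{"linear":[0.048,0,0],"dr":[0,0,0],"hand":-1},{"linear":[0.056,0,0],"dr":[0,0,0],"hand":-1},{"linear":[0.064,0,0],"dr":[0,0,0],"hand":-1},{"linear":[0.072,0,0],"dr":[0,0,0],"hand":-1}]' && python3 cf.py && python3 -m crank '[{"linear":[0.008,0,0],"dr":[0,0,0],"hand":-1},{"linear":[0.016,0,0],"dr":[0,0,0],"hand":-1},{"linear":[0.024,0,0],"dr":[0,0,0],"hand":-1},{"linear":[0.032,0,0],"dr":[0,0,0],"hand":-1},{"linear":[0.039,0,0],"dr":[0,0,0],"hand":-1},{"linear":[0.044,0,0],"dr":[0,0,0],"hand":-1},{"linear":[0.047,0,0],"dr":[0,0,0],"hand":-1},{"linear":[0.047,0,0],"dr":[0,0,0],"hand":-1},{"linear":[0.047,0,0],"dr":[0,0,0],"hand":-1}]'
python3 cf.py
python3 - <<'E'
from h import *
goal([.508,-.268,.225],76.6)
for c in('top','scene'):
    im=bot.read_camera(c);print(c,[(np.round(a['xy']),round(a['score'],2)) for a in bot.place_of(c,'roller_center')],[(np.round(a['xy']),round(a['score'],2)) for a in bot.place_of(c,'boat_well')]);cv2.imwrite(f'pics/{c}5.png',im)
s=cv2.resize(cv2.imread('pics/scene5.png')[40:180,230:370],(400,400),interpolation=2);t=cv2.resize(cv2.imread('pics/top5.png')[140:280,70:210],(400,400),interpolation=2)
cv2.imwrite('pics/st5.png',np.clip(np.hstack([s,t])*1.1,0,255).astype('uint8'))
E
```

```text
t: 20.7
eef_pos: [0.5627, -0.0039, 0.1083]
tool_rot: [0.558, -0.558, 0.435, -0.435]
contact_force: [-0.1, -0.2, -2.3]
gripper_width: 0.156
grip in cover [-0.1642 -0.0005  0.0073]
boat rpy [ 0.04  0.01 -0.02] [ 0.19  0.47 -0.38  1.91  0.23  0.8  -0.06] F [-0.1 -0.2 -2.3]
t: 21.45
eef_pos: [0.574, -0.0484, 0.1083]
tool_rot: [0.558, -0.558, 0.435, -0.435]
contact_force: [-0.3, 0.1, -3.3]
gripper_width: 0.155
grip in cover [-0.21   -0.0006  0.0073]
boat rpy [ 0.05 -0.01 -0.02] [ 0.26  0.49 -0.36  1.88  0.23  0.81  0.02] F [-0.3  0.1 -3.3]
t 21.45 tcp [ 0.574  -0.0484  0.1083] q [ 0.26  0.49 -0.36  1.88  0.23  0.81  0.02] w 0.155 F [-0.3  0.1 -3.3]
lin [0.1968, -0.0978, -0.1176] dr [-0.02, 27.55, -0.02]
top [(array([322., 159.]), 0.55)] [(array([196., 197.]), 0.83), (array([164., 207.]), 0.32)]
scene [(array([252., 187.]), 0.73), (array([227., 296.]), 0.61), (array([245., 214.]), 0.55)] [(array([280., 145.]), 0.67)]
```

```bash
python3 - <<'E'
from h import *
for f,(x,y) in(('top2',(193.5,199)),('top5',(196,197))):
    g=cv2.cvtColor(cv2.imread(f'pics/{f}.png'),6)[int(y)-7:int(y)+8,int(x)-8:int(x)+9]; print(f);print(g[::2,::2])
F=[]
for i in range(8):
    bot.read_camera('wrist');F.append(bot.get_obs()['contact_force'][2])
print(np.mean(F))
E
python3 -m crank '[{"linear":[0,-0.004,0],"dr":[0,0,0],"hand":-1},{"linear":[0.004,-0.014,0],"dr":[0,1,0],"hand":-1},{"linear":[0.01,-0.028,0],"dr":[0,3,0],"hand":-1},{"linear":[0.02,-0.045,-0.005],"dr":[0,5,0],"hand":-1},{"linear":[0.03,-0.062,-0.015],"dr":[0,8,0],"hand":-1},{"linear":[0.045,-0.077,-0.025],"dr":[0,11,0],"hand":-1},{"linear":[0.06,-0.089,-0.035],"dr":[0,14,0],"hand":-1},{"linear":[0.08,-0.096,-0.048],"dr":[0,17,0],"hand":-1},{"linear":[0.1,-0.098,-0.061],"dr":[0,20,0],"hand":-1},{"linear":[0.12,-0.098,-0.074],"dr":[0,23,0],"hand":-1}]'
python3 -c "
from h import *
goal([.5077,-.2685,.225],76.6)"
```

```text
top2
[[148 147 150 149 151 151 136 129 141]
 [149 148 145 134 123 109 103 108  67]
 [126 111 103 110 116 122 130 129  72]
 [123 129 139 144 146 142 136 127 104]
 [150 154 145 136 128 118 112 107  92]
 [124 116 111 105  95  89  89 113 141]
 [134  86  84 110 115 142 141 141 141]
 [138 138 140 141 140 140 141 141 141]]
top5
[[148 149 148 147 149 151 151 148 148]
 [148 150 149 149 148 150 149 149 149]
 [148 148 148 149 150 148 149 150 150]
 [148 149 147 147 150 151 151 149 145]
 [148 149 151 150 148 138 141 141 142]
 [147 142 142 140 140 140 140 140 140]
 [139 140 139 138 140 139 141 142 142]
 [138 138 139 141 139 141 141 141 140]]
-2.3539395589962173
t: 22.98
eef_pos: [0.5315, -0.1848, 0.2081]
tool_rot: [-0.459, 0.458, -0.537, 0.539]
contact_force: [0.2, 0.4, -2.2]
gripper_width: 0.156
t 22.98 tcp [ 0.5315 -0.1848  0.2081] q [ 0.44  0.33 -0.27  1.84  0.1   0.98 -0.03] w 0.156 F [ 0.2  0.4 -2.2]
lin [0.0864, 0.0021, -0.0103] dr [-0.15, 4.3, 0.02]
```

```bash
python3 -m crank '[{"linear":[0.02,0,-0.003],"dr":[0,1.5,0],"hand":-1},{"linear":[0.04,0,-0.006],"dr":[0,3,0],"hand":-1},{"linear":[0.057,0,-0.008],"dr":[0,4,0],"hand":-1},{"linear":[0.071,0,-0.009],"dr":[0,4.3,0],"hand":-1},{"linear":[0.081,0,-0.009],"dr":[0,4.3,0],"hand":-1},{"linear":[0.087,0,-0.009],"dr":[0,4.3,0],"hand":-1},{"linear":[0.088,0,-0.009],"dr":[0,4.3,0],"hand":-1},{"linear":[0.088,0,-0.009],"dr":[0,4.3,0],"hand":-1},{"linear":[0.088,0,-0.009],"dr":[0,4.3,0],"hand":-1},{"linear":[0.088,0,-0.009],"dr":[0,4.3,0],"hand":-1}]'
python3 - <<'E'
from h import *
goal([.5085,-.2703,.225],76.6)
goal([.5085,-.2703,.171],76.6)
cv2.imwrite('pics/w6.png',bot.read_camera('wrist'))
E
```

```text
t: 23.82
eef_pos: [0.5096, -0.2673, 0.2063]
tool_rot: [0.44, -0.44, 0.554, -0.553]
contact_force: [0.4, 0.2, -2.4]
gripper_width: 0.156
t 23.82 tcp [ 0.5096 -0.2673  0.2063] q [ 0.55  0.35 -0.22  1.81  0.09  0.99  0.07] w 0.156 F [ 0.4  0.2 -2.4]
lin [0.0032, 0.0002, -0.0004] dr [-0.02, 0.36, -0.04]
t 23.82 tcp [ 0.5096 -0.2673  0.2063] q [ 0.55  0.35 -0.22  1.81  0.09  0.99  0.07] w 0.156 F [ 0.4  0.2 -2.4]
lin [0.0032, 0.0542, -0.0004] dr [-0.02, 0.36, -0.04]
```

View pics/w6.png

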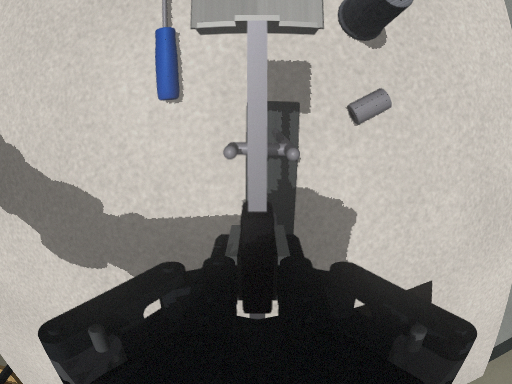

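```bash
python3 -m crank '[{"linear":[0.002,0.001,0],"dr":[0,0.2,0],"hand":-1},{"linear":[0.0032,0.006,0],"dr":[0,0.36,0],"hand":-1},{"linear":[0.0032,0.013,0],"dr":[0,0.36,0],"hand":-1},{"linear":[0.0032,0.021,0],"dr":[0,0.36,0],"hand":-1},{"linear":[0.0032,0.029,0],"dr":[0,0.36,0],"hand":-1},{"linear":[0.0032,0.037,0],"dr":[0,0.36,0],"hand":-1},{"linear":[0.0032,0.043,0],"dr":[0,0.36,0],"hand":-1},{"linear":[0.0032,0.048,0],"dr":[0,0.36,0],"hand":-1},{"linear":[0.0032,0.051,0],"dr":[0,0.36,0],"hand":-1},{"linear":[0.0032,0.053,0],"dr":[0,0.36,0],"hand":-1}]' && python3 -m crank '[{"linear":[0,0.001,0],"dr":[0,0,0],"hand":-1},{"linear":[0,0.0015,0],"dr":[0,0,0],"hand":-1},{"linear":[0,0.0015,0],"dr":[0,0,0],"hand":-1},{"linear":[0,0.0015,0],"dr":[0,0,0],"hand":-1}]'
python3 - <<'E'
from h import *
goal([.5085,-.2703,.171],76.6)
F=[]
for i in range(6):
    bot.read_camera('wrist');F.append(bot.get_obs()['contact_force'])
print(np.mean(F,0))
E
```

```text
t: 24.7
eef_pos: [0.5083, -0.2716, 0.1528]
tool_rot: [0.438, -0.438, 0.555, -0.555]
contact_force: [0.7, -0.2, -2.5]
gripper_width: 0.156
t: 25.03
eef_pos: [0.5086, -0.2718, 0.1521]
tool_rot: [-0.438, 0.438, -0.555, 0.556]
contact_force: [-0.4, -0.9, -2.5]
gripper_width: 0.154
t 25.03 tcp [ 0.5086 -0.2718  0.1521] q [ 0.55  0.41 -0.21  1.86  0.11  0.88  0.05] w 0.154 F [-0.4 -0.9 -2.5]
lin [-0.0014, 0.0001, -0.0004] dr [-0.05, -0.11, 0.0]
[-0.05293075  0.43975458 -2.25415108]
```

Still hanging in air; lower by ~1 mm steps until contact.

```bash
python3 -m crank '[{"linear":[0,0.0005,0],"dr":[0,0,0],"hand":-1},{"linear":[0,0.001,0],"dr":[0,0,0],"hand":-1},{"linear":[0,0.001,0],"dr":[0,0,0],"hand":-1},{"linear":[0,0.001,0],"dr":[0,0,0],"hand":-1}]'
python3 - <<'E'
from h import *
F=[]
for i in range(6):
    bot.read_camera('wrist');F.append(bot.get_obs()['contact_force'])
print(np.mean(F,0),bot.get_obs()['eef_pos'])
E
```

```text
t: 25.67
eef_pos: [0.5085, -0.2718, 0.1512]
tool_rot: [-0.438, 0.438, -0.555, 0.556]
contact_force: [-1.4, 1.2, 3.7]
gripper_width: 0.153
[-1.98615705  1.16521074  4.50200407] [ 0.50856097 -0.2717324   0.15120101]
```

```bash
python3 -m crank '[{"linear":[0,0,0],"dr":[0,0,0],"hand":-0.65},{"linear":[0,0,0],"dr":[0,0,0],"hand":-0.5},{"linear":[0,0,0],"dr":[0,0,0],"hand":-0.3},{"linear":[0,0,0],"dr":[0,0,0],"hand":0},{"linear":[0,0,0],"dr":[0,0,0],"hand":0.3},{"linear":[0,0,0],"dr":[0,0,0],"hand":0.6},{"linear":[0,0,0],"dr":[0,0,0],"hand":0.8},{"linear":[0,0,0],"dr":[0,0,0],"hand":0.8},{"linear":[0,0,0],"dr":[0,0,0],"hand":0.8}]' 20 && python3 -m crank '[{"linear":[0,-0.005,0],"dr":[0,0,0],"hand":0.8},{"linear":[0,-0.015,0],"dr":[0,0,0],"hand":0.8},{"linear":[0,-0.03,0],"dr":[0,0,0],"hand":0.8},{"linear":[0,-0.05,0],"dr":[0,0,0],"hand":0.8},{"linear":[0,-0.07,0],"dr":[0,0,0],"hand":0.8},{"linear":[0,-0.09,0],"dr":[0,0,0],"hand":0.8},{"linear":[0,-0.11,0],"dr":[0,0,0],"hand":0.8},{"linear":[0,-0.125,0],"dr":[0,0,0],"hand":0.8},{"linear":[0,-0.135,0],"dr":[0,0,0],"hand":0.8},{"linear":[0,-0.137,0],"dr":[0,0,0],"hand":0.8}]' && python3 -m crank '[{"linear":[0,0,0],"dr":[0,0,0],"hand":0.8},{"linear":[0,0,0],"dr":[0,0,0],"hand":0.8},{"linear":[0,0,0],"dr":[0,0,0],"hand":0.8}]'
python3 - <<'E'
from h import *
np.set_printoptions(precision=4,suppress=True)
o=bot.get_obs();print(o['eef_pos'],o['contact_force'])
G=bot.get_obs
for c in('wrist','scene','top'):
    im=bot.read_camera(c);cv2.imwrite(f'pics/{c}7.png',im)
    if c=='wrist': bot.get_obs=lambda:o
    for n,z in(('boat_grip',.17),('boat_well',.162),('roller_center',.055),('grease_tin',0),('thread_cone',0),('screwdriver',.01)):
        for a in bot.place_of(c,n)[:3]: print(c,n,np.round(a['xy'],1),round(a['score'],2),onz(c,a['xy'],z))
E
```

```text
t: 26.72
eef_pos: [0.5084, -0.2717, 0.1508]
tool_rot: [-0.438, 0.438, -0.555, 0.555]
contact_force: [-0.3, -1.4, -0.9]
gripper_width: 0.902
t: 27.55
eef_pos: [0.5094, -0.2721, 0.2907]
tool_rot: [-0.438, 0.437, -0.554, 0.557]
contact_force: [-0.6, -0.1, -0.4]
gripper_width: 0.902
t: 27.8
eef_pos: [0.5077, -0.2715, 0.2867]
tool_rot: [0.437, -0.438, 0.556, -0.555]
contact_force: [0.7, 0.3, 0.2]
gripper_width: 0.9
[ 0.5077 -0.2715  0.2867] [0.6802 0.3053 0.1672]
wrist boat_grip [254.9 183.7] 0.93 [ 0.5065 -0.2702  0.17  ]
wrist boat_grip [185.7  44.5] 0.47 [ 0.4772 -0.1332  0.17  ]
wrist boat_well [257.6  39.5] 0.74 [ 0.5393 -0.144   0.162 ]
wrist roller_center [351.  100.8] 0.62 [ 0.6445 -0.2202  0.055 ]
wrist roller_center [252.6   0.3] 0.52 [ 0.5521 -0.065   0.055 ]
wrist thread_cone [340.6  27.1] 0.72 [ 0.6731 -0.1099  0.    ]
wrist screwdriver [184.1  43.1] 0.98 [ 0.4466 -0.0855  0.01  ]
scene boat_grip [139.7 233.4] 0.85 [ 0.5033 -0.2669  0.17  ]
scene roller_center [228.4 297.5] 0.79 [ 0.6676 -0.2239  0.055 ]
scene roller_center [240.1 214.6] 0.56 [ 0.5625 -0.0748  0.055 ]
scene grease_tin [287.4 240.3] 0.71 [ 0.6646 -0.0313  0.    ]
scene thread_cone [267.1 268.9] 0.71 [ 0.6735 -0.1133  0.    ]
top boat_grip [368.2 204.6] 0.81 [ 0.5084 -0.2739  0.17  ]
top boat_well [298.4 192.4] 0.84 [ 0.5386 -0.1368  0.162 ]
top roller_center [323.8 155.3] 0.7 [ 0.6433 -0.2126  0.055 ]
top roller_center [260.2 198.3] 0.59 [ 0.5445 -0.0583  0.055 ]
top roller_center [364.4 203. ] 0.45 [ 0.5262 -0.2996  0.055 ]
top grease_tin [248.5 156.9] 0.73 [ 0.6599 -0.0316  0.    ]
top thread_cone [281.4 146.1] 0.66 [ 0.6856 -0.1163  0.    ]
top screwdriver [272.  238.8] 0.56 [ 0.4514 -0.0838  0.01  ]
```

Run:
```python
from h import *
for c in('scene','top'):
    a=cv2.imread(f'pics/{c}0.png').astype(float).mean(2);b=cv2.imread(f'pics/{c}7.png').astype(float).mean(2)
    d=cv2.GaussianBlur(np.abs(a-b),(0,0),1)
    x0,x1,y0,y1=(245,375,45,185) if c=='scene' else (65,205,140,285)
    m=(d>6).astype('uint8');n,l,s,ce=cv2.connectedComponentsWithStats(m)
    for i in range(1,n):
        if s[i,4]>12: print(c,s[i].tolist(),ce[i].round(), d[l==i].max().round(), onz(c,ce[i],.055).round(3))
    R=Ro.from_euler('z',104.1,degrees=True).as_matrix()
    print('expected',proj(c,np.array([.5222,.1552,.055])+R@[.044,-.06,0]))
    for y in(-.09,-.06,-.03,0,.03): 
        p=proj(c,np.array([.5222,.1552,.055])+R@[.044,y,0]).astype(int);print(y,p,d[p[1]-4:p[1]+5,p[0]-4:p[0]+5].mean().round(1))
```

```text
scene [0, 0, 512, 384, 164885] [244. 206.] 130.0 [ 0.554 -0.054  0.055]
scene [288, 0, 9, 13, 34] [292.   6.] 7.0 [0.136 0.663 0.055]
scene [376, 0, 7, 6, 22] [379.   3.] 8.0 [0.353 0.885 0.055]
scene [282, 3, 5, 6, 17] [284.   5.] 7.0 [0.114 0.648 0.055]
scene [391, 3, 7, 5, 21] [394.   5.] 7.0 [0.398 0.907 0.055]
scene [399, 13, 4, 5, 13] [401.  15.] 7.0 [0.447 0.863 0.055]
scene [440, 13, 15, 19, 132] [447.  23.] 9.0 [0.586 0.927 0.055]
scene [269, 15, 7, 8, 28] [272.  19.] 7.0 [0.136 0.556 0.055]
scene [261, 18, 6, 9, 31] [263.  22.] 7.0 [0.127 0.521 0.055]
scene [273, 19, 8, 11, 31] [277.  24.] 8.0 [0.166 0.544 0.055]
scene [285, 18, 6, 6, 17] [287.  20.] 7.0 [0.179 0.583 0.055]
scene [391, 19, 5, 6, 13] [393.  21.] 7.0 [0.446 0.815 0.055]
scene [374, 22, 7, 10, 27] [377.  27.] 7.0 [0.423 0.747 0.055]
scene [386, 22, 4, 5, 13] [387.  24.] 8.0 [0.439 0.787 0.055]
scene [277, 24, 13, 9, 30] [282.  27.] 7.0 [0.191 0.54  0.055]
scene [381, 28, 12, 18, 67] [385.  38.] 10.0 [0.474 0.712 0.055]
scene [268, 30, 5, 7, 18] [270.  33.] 7.0 [0.182 0.491 0.055]
scene [243, 32, 10, 11, 35] [2
[... 2515 characters left out ...]
6  0.055]
top [117, 57, 25, 53, 740] [129.  86.] 9.0 [0.838 0.261 0.055]
top [114, 60, 12, 11, 90] [119.  65.] 8.0 [0.895 0.287 0.055]
top [84, 64, 26, 52, 755] [96. 89.] 9.0 [0.832 0.343 0.055]
top [53, 68, 21, 14, 131] [62. 74.] 8.0 [0.876 0.432 0.055]
top [55, 76, 23, 46, 550] [65. 99.] 9.0 [0.81  0.42  0.055]
top [448, 144, 5, 6, 23] [450. 147.] 18.0 [ 0.654 -0.512  0.055]
top [0, 357, 43, 17, 255] [ 21. 365.] 7.0 [0.191 0.477 0.055]
top [0, 367, 45, 17, 256] [ 23. 376.] 7.0 [0.168 0.472 0.055]
top [32, 379, 15, 5, 51] [ 40. 382.] 7.0 [0.155 0.433 0.055]
expected [145.43495468 191.16191299]
-0.09 [142 179] 9.5
-0.06 [145 191] 10.2
-0.03 [148 203] 10.0
0 [151 215] 10.2
0.03 [153 227] 10.4
```

```bash
python3 -c "
from h import *
goal([.553,.155,.31],104.1)"
```

```text
t 28.85 tcp [ 0.5084 -0.2717  0.2878] q [ 0.56  0.28 -0.22  1.72  0.06  1.15  0.09] w 0.898 F [ 0.5 -0.4 -0.3]
lin [-0.4253, -0.0032, -0.0563] dr [-0.02, -27.61, 0.0]
```

```bash
python3 -m crank '[{"linear":[-0.02,-0.003,-0.003],"dr":[0,-1.5,0],"hand":0.8},{"linear":[-0.055,-0.003,-0.007],"dr":[0,-4,0],"hand":0.8},{"linear":[-0.095,-0.003,-0.012],"dr":[0,-7,0],"hand":0.8},{"linear":[-0.135,-0.003,-0.018],"dr":[0,-10,0],"hand":0.8},{"linear":[-0.175,-0.003,-0.023],"dr":[0,-13,0],"hand":0.8},{"linear":[-0.215,-0.003,-0.03],"dr":[0,-16,0],"hand":0.8},{"linear":[-0.255,-0.003,-0.035],"dr":[0,-19,0],"hand":0.8},{"linear":[-0.295,-0.003,-0.04],"dr":[0,-22,0],"hand":0.8},{"linear":[-0.335,-0.003,-0.046],"dr":[0,-25,0],"hand":0.8},{"linear":[-0.37,-0.003,-0.05],"dr":[0,-27.6,0],"hand":0.8}]' && python3 -m crank '[{"linear":[-0.03,0,-0.004],"dr":[0,0,0],"hand":0.8},{"linear":[-0.048,0,-0.006],"dr":[0,0,0],"hand":0.8},{"linear":[-0.055,0,-0.007],"dr":[0,0,0],"hand":0.8},{"linear":[-0.055,0,-0.007],"dr":[0,0,0],"hand":0.8},{"linear":[-0.055,0,-0.007],"dr":[0,0,0],"hand":0.8}]'
python3 - <<'E'
from h import *
np.set_printoptions(precision=4,suppress=True)
o=bot.get_obs();print(o['eef_pos'])
im=bot.read_camera('wrist');cv2.imwrite('pics/w8.png',im)
bot.get_obs=lambda:o
R=Ro.from_euler('z',104.1,degrees=True).as_matrix()
for n,z in(('roller_center',.055),('tray_floor',.045),('cover',.12)):
    for a in bot.place_of('wrist',n)[:4]:
        X=onz('wrist',a['xy'],z);print(n,np.round(a['xy'],1),round(a['score'],2),X,'cover',R.T@(X-[.5222,.1552,.12]))
for a in bot.cut_out('wrist','roller_center')[:3]: print(a['extent'],a['score'],a['pixels'].sum())
E
```

```text
t: 29.68
eef_pos: [0.5456, 0.1033, 0.2913]
tool_rot: [0.559, -0.558, 0.433, -0.434]
contact_force: [0.5, 0.5, -0.6]
gripper_width: 0.897
t: 30.1
eef_pos: [0.5263, 0.1504, 0.2909]
tool_rot: [-0.557, 0.558, -0.435, 0.435]
contact_force: [0.6, -0.0, -0.1]
gripper_width: 0.898
[0.5263 0.1504 0.2909]
roller_center [242.9 275.6] 0.59 [ 0.548  -0.0203  0.055 ] cover [-0.1765  0.0177 -0.065 ]
roller_center [309.1 279.3] 0.42 [ 0.6468 -0.0042  0.055 ] cover [-0.1849 -0.082  -0.065 ]
[232.3, 262.2, 256.5, 289.1] 0.9 403
```

```bash
cat > rect.py <<'E'
from h import *
def rect(o,im,z=.055,cov=(.5222,.1552,104.1),step=.006):
    p=bot.camera_params('wrist');K=np.array(p['K']);T=np.array(p['hand_eye'])
    M=np.eye(4);M[:3,:3]=rot(o['tool_rot']).as_matrix();M[:3,3]=o['eef_pos'];I=np.linalg.inv(M@T)
    R=Ro.from_euler('z',cov[2],degrees=True).as_matrix()
    g=cv2.cvtColor(im,6);g=cv2.GaussianBlur(g,(0,0),.8)
    print('rows: cover x 0.152..0; cols: cover y .105..-.105')
    for x in np.arange(.152,-.01,-step):
        r=''
        for y in np.arange(.105,-.11,-step):
            v=I[:3,:3]@(np.array([cov[0],cov[1],z])+R@[x,y,0])+I[:3,3];th=np.arctan2(np.hypot(v[0],v[1]),v[2]);k=th/np.hypot(v[0],v[1])
            u,w=K[0,0]*v[0]*k+K[0,2],K[1,1]*v[1]*k+K[1,2]
            r+=f'{g[int(round(w)),int(round(u))]:4d}' if 0<=u<511 and 0<=w<383 else '   .'
        print(r)
E
python3 - <<'E'
from rect import *
o=bot.get_obs();rect(o,cv2.imread('pics/w8.png'),step=.008)
E
```

```text
rows: cover x 0.152..0; cols: cover y .105..-.105
 135 134 134 135 134 135 135 134 134 134 135 135 135 134 134 134 134 134 134 133 134 135 134 134 133 134 133
 134 139 140 141 140 141 141 141 141 142 141 141 141 141 140 141 141 140 141 140 141 140 141 140 140 140 140
 134 141 152 147 149 144 147 149 145 145 146 148 148 149 148 146 148 146 145 145 144 147 145 143 147 144 144
 135 141 157 158 157 157 158 158 158 158 158 158 159 158 158 156 157 156 157 156 155 156 155 155 155 155 140
 136 141 156 156 156 156 156 156 156 157 157 157 157 156 156 155 155 155 155 155 155 155 155 155 155 156 145
 135 144 141 144 149 144 149 147 146 144 148 147 146 147 144 145 146 144 146 141 142 144 144 145 143 145 142
 136 141 141 141 140 141 141 140 141 140 141 141 142 141 140 141 141 140 141 141 140 140 139 141 141 139 139
 135 141 140 141 141 140 142 141 141 140 140 141 141 141 141 141 142 141 141 140 141 141 140 140 141 141 141
 135 141 139 140 140 140 141 140 140 140 140 140 140 141 141 140 141 141 140 140 141 141 141 141 141 141 139
 136 141 139 140 140 140 140 140 140 140 141 140 141 141 140 141 140 
[... 538 characters left out ...]
40 140 139 139 139 139 139 138 139 137 138 137
 134 140 138 139 139 140 139 140 139 139 140 140 140 141 139 140 141 140 139 139 139 140 138 138 137 136 136
 134 139 139 140 139 140 139 138 139 140 140 140 139 139 140 139 139 138 138 139 138 138 138 138 137 136 136
 134 140 137 138 139 138 140 139 139 140 139 140 140 140 139 140 140 139 138 139 139 139 138 138 136 137 137
 133 140 139 139 137 138 138 137 138 138 139 138 138 139 139 139 139 139 139 139 138 138 137 136 136 137 137
 137 136 135 136 136 137 136 136 136 135 136 136 136 137 136 137 136 136 136 135 136 136 135 136 135 135 135
 135 136 136 136 136 135 136 135 138 139 138 138 139 138 136 136 137 136 136 135 135 136 136 135 134 134 134
```

Run:
```python
from rect import *
o=bot.get_obs();ims=[bot.read_camera('wrist').astype(float) for _ in range(12)]
m=np.mean(ims,0);p=bot.camera_params('wrist');K=np.array(p['K']);T=np.array(p['hand_eye'])
M=np.eye(4);M[:3,:3]=rot(o['tool_rot']).as_matrix();M[:3,3]=o['eef_pos'];I=np.linalg.inv(M@T)
R=Ro.from_euler('z',104.1,degrees=True).as_matrix()
xs=np.arange(.15,-.004,-.001);ys=np.arange(.108,-.108,-.001)
X,Y=np.meshgrid(xs,ys,indexing='ij');P=np.stack([X,Y,0*X],-1)@R.T+[.5222,.1552,.055]
V=P@I[:3,:3].T+I[:3,3];h=np.hypot(V[...,0],V[...,1]);k=np.arctan2(h,V[...,2])/h
u=(K[0,0]*V[...,0]*k+K[0,2]).astype('float32');w=(K[1,1]*V[...,1]*k+K[1,2]).astype('float32')
r=cv2.remap(m.mean(2).astype('float32'),u,w,1);np.save('rect.npy',r)
r=cv2.GaussianBlur(r,(0,0),2)
print(o['eef_pos'])
for i in range(60,len(xs),5): print(f'{xs[i]*1000:4.0f}',' '.join(f'{v:4.0f}' for v in r[i,::7]*10))
```

```text
[0.52652985 0.14985642 0.29074839]
  90 1344 1421 1404 1402 1400 1399 1401 1400 1401 1400 1400 1402 1402 1402 1403 1403 1404 1405 1404 1403 1403 1404 1403 1402 1404 1400 1399 1400 1400 1399 1392
  85 1344 1412 1401 1402 1399 1398 1399 1400 1399 1399 1400 1400 1399 1401 1402 1400 1402 1402 1402 1401 1401 1400 1400 1400 1401 1398 1398 1397 1399 1399 1391
  80 1345 1420 1401 1400 1398 1400 1398 1398 1398 1400 1399 1399 1400 1401 1401 1401 1401 1401 1402 1401 1403 1399 1400 1400 1397 1396 1399 1399 1399 1398 1389
  75 1341 1429 1398 1398 1400 1398 1397 1397 1398 1398 1398 1399 1400 1400 1401 1402 1402 1402 1403 1401 1402 1402 1400 1401 1400 1399 1400 1398 1401 1398 1392
  70 1338 1412 1398 1397 1399 1399 1399 1400 1398 1401 1401 1401 1403 1401 1402 1403 1404 1402 1401 1401 1401 1402 1402 1401 1401 1400 1401 1400 1399 1396 1389
  65 1338 1411 1399 1397 1398 1398 1399 1399 1398 1399 1400 1402 1402 1400 1400 1401 1400 1399 1398 1398 1398 1399 1398 1397 1396 1395 1396 1394 1394 1392 1387
  60 1336 1401 1391 1392 1392 1393 1395 1394 1396 1396 1398 1398 1400 1400 1399 1400 1399 1398 1400 1396 
[... 1274 characters left out ...]
 1389 1388 1382 1380 1380 1377 1375 1375 1374 1367 1359 1358
  15 1324 1402 1375 1377 1377 1380 1382 1383 1383 1385 1386 1388 1386 1389 1390 1390 1391 1389 1387 1386 1382 1379 1379 1375 1372 1371 1372 1368 1364 1362 1362
  10 1319 1382 1373 1371 1370 1371 1372 1376 1377 1380 1380 1382 1383 1385 1384 1386 1386 1385 1384 1382 1379 1379 1376 1372 1371 1370 1365 1362 1361 1362 1359
   5 1316 1386 1366 1366 1368 1368 1365 1365 1365 1366 1369 1372 1370 1372 1372 1375 1373 1374 1373 1371 1371 1367 1364 1362 1362 1358 1353 1354 1357 1354 1355
  -0 1338 1350 1342 1349 1351 1351 1351 1349 1351 1350 1349 1352 1355 1357 1360 1358 1357 1357 1356 1356 1356 1355 1351 1349 1348 1342 1342 1341 1341 1342 1340
```

```bash
python3 -c "
from station import bot
print(bot.get_obs()['t'],bot.hand_in())"
```

```text
the job is handed in; nothing more can be done
30.95 None
```

The job is done and handed in at about 31 s of the 62 s allowed. The boat was lifted off the hooks, slid through the slot level and rolled 57° inside. It was then levelled, drawn straight back out and hung empty on the two hooks again.

**Slot passage:** The grip stayed within about 2 mm of the planned line by the arm's own readings. Wrist forces showed only the boat's weight and noise, so no sign of the boat touching the cover plate.

**Roller:** After tipping, the measured load fell to about 2.3 N, the weight of the empty boat, and the trough looked clean in the overhead picture. In averaged wrist pictures taken through the clear roof, a faint patch about 35 × 18 mm lies on the tray against its side wall. That fits the roller, but the detector did not report it there and my picture allowance was used up. The roller's place rests on that faint patch and the weight loss.

**Boat on the hooks:** After release the grip was found within about 7 mm of where it started, by different cameras. The gripper came to rest at the same height as at the start.

**Grease tin, thread cone and screwdriver:** The last detections put them where they were at the start, within the detector's scatter. The largest differences were about 15 mm for the cone from the overhead camera and 9 mm for the screwdriver. The other cameras put the cone within about 3 mm of where it stood.

Before picking up the boat I rehearsed the tipping motion with the empty gripper. Tipping toward the base ran into joint limits, so I tipped the other way.

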